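# Raise the canister's bail and hang it on the twin hook

### The job

The lidded metal canister is parked in its nest, half under the riser shelf, with its wire bail folded down towards the robot. While it still sits in the nest, raise the bail upright; then lift the canister out by the bail's grip, keep it upright and hang it by the bail on both prongs of the hook stand, with the bail down in the dip of the prongs. Leave it hanging quietly there, and leave the things around alone.

Things in the scene. Friction and masses are not known exactly. Their poses are not given: they have to be found in the camera images.
- riser: Fixed grey riser shelf on four legs (18 x 14 mm, at x = 42 and 200, y = +-96 mm). Origin on the bench (z = 0) under the centre of the canister nest; x points from front to back. Board x = 12 to 212, y = -105 to 105 mm, underside 285 mm up, 14 thick; a bin stands on it. A gripper straight above the raised bail would strike the board: lean its upper part to the front (-x) by 25 to 50 degrees.
- nest (a point): Centre of the nest's floor, 4 mm above the bench, where the canister's underside stands; axes as the riser's. The nest is a 130 x 130 x 4 mm plate with a rubber ring round the canister's foot: inner diameter about 94, outer 114, ring top 12 mm above the bench. The canister's front half stands clear of the board above, its rear half is below it.
- canister: Loose lidded aluminium canister, 92 mm diameter at the rim (82 at the foot), 77 mm high, about 0.38 kg (varies). Origin at the centre of its underside, z up. The bail's hinge axis runs along its y, 60 mm above the origin, through the canister's axis; the folded bail lies towards its -x.
- bail (a joint): angle of the wire bail on the canister (rad): 0 folded down, level, pointing to the canister's -x; pi/2 upright, straight above the canister; stops at 0 and 1.72. A stiff hinge (0.014 N m friction, about 0.2 N at the grip) lets it stay at whatever angle it is left. It starts between 0 and 0.3.
- bail_grip (a point): Centre of the black ribbed grip (15 mm diameter, 36 long, lying along the canister's y) in the middle of the bail's cross bar, 85 mm from the hinge axis. Beside it the bar is bare 5 mm wire, straight from 18 to 39 mm each side; the side arms are at 51 mm. The point's x points from the grip to the hinge axis.
- hook_stand: Fixed stand, base 150 x 130 x 10 mm, two 12 mm posts at x = 80, y = +-35, each bent into a prong pointing to -x. Origin on the bench under the seat; x runs from prong tips to posts. Prongs: 8 mm bars at y = +-35 (58 free between), centre line 214 high at x = 72 to 25, a dip at 200 at x = 6 to -4, tips at x = -22, top 224. A rubber back rest 100 up (front at x = 43) steadies the canister.
- hook_seat (a point): where the centre of the bail's grip lies when the bail hangs in the dips of both prongs: midway between the prongs, 206.5 mm above the bench. Axes as the stand's. The bail must come in from -x, grip above the prong tips (more than 240 mm high) and canister below the prongs, then be lowered.
- parts_cup: loose black plastic cup full of small parts, 96 mm diameter, 74 mm high, bystander; origin at the centre of its underside
- bottle: loose white dropper bottle with a red cap, 55 mm diameter, 122 mm high, bystander; origin at the centre of its underside
- driver: loose small screwdriver with a red handle, 178 mm long, 23 mm high, lying on the bench, bystander; origin at the centre of its underside

How it is judged (in metres and radians):
On the way, in this order (a step that is already met when the one before it is completed fails the run):
1. the bail is raised upright while the canister still stands in its nest (value of joint bail above 1.3 rad and distance between canister and nest below 0.012 m and angle between canister's own z axis and vertical below 0.15 rad), for 0.2 s.
2. the canister is lifted clear of the nest, upright, held by its bail (height (world z) of canister above 0.015 m and value of joint bail above 0.9 rad and contact force between canister and the fingers above 1 N), for 0.1 s.
At the end, for the whole second after the job is handed in: The canister hangs by its bail in the dips of both prongs: the grip's centre within 18 mm of the seat, the bail square to the prongs within 17 degrees, the canister off the bench (underside above 45 mm), upright within 17 degrees, all but at rest (slower than 0.12 m/s and 1.2 rad/s) (distance between bail_grip and hook_seat below 0.018 m and angle between the x axis of canister and the x axis of hook_stand, either way round below 0.3 rad and contact force between canister and hook_stand above 1 N and height (world z) of canister above 0.045 m and angle between canister's own z axis and vertical below 0.3 rad and linear speed of canister below 0.12 m/s and angular speed of canister below 1.2 rad/s); the robot touches nothing.
It fails at once if the canister is tipped more than 35 degrees (angle between canister's own z axis and vertical above 0.61 rad).
It fails at once if a bystander (cup, bottle or screwdriver) is moved more than 30 mm (distance of any of parts_cup, bottle, driver from where it was at the start of the episode above 0.03 m).
It also fails if it takes over 69 s, if anything falls off the work surface, if the arm or the gripper's body presses on something with over 40 N, if the wrist force passes 120 N, or if a joint passes its speed limit or range.

### The arm

A 6-joint arm with a two-finger parallel gripper is mounted at the origin on a cart in front of the work surface, level with it; the furniture and walls round the work are solid. World frame = base frame: x ahead of the robot, y to its left, z up, the work surface at z = 0. Lengths are in mm, angles in rad, forces in N, time in s.
With the tool pointing down it reaches from about 300 to 775 mm from the base axis. Payload 14.6 kg.
Tool frame: the origin (TCP) lies between the finger pads; the fingertips stand 22 mm ahead of it and the grasp point (between the pads) lies 3 mm ahead of it (finger_overhang is the distance from the TCP to the fingertips, in mm); z points along the fingers, y is the direction in which the jaws open and shut (so a half turn about z gives the same grasp; the last joint's range is limited). The gripper opens to 94 mm and grips with 3 to 60 N. Pads are 16 mm wide; open, the fingers measure 119 mm over their backs; the gripper's body (75 mm by 177 mm) begins 78 mm behind the grasp point.
Start: joints at [-1.3, 0.3, 1.521, -0, 1.321, -0.067], TCP at [182.269, -518.909, 195.246] pointing down, gripper open.
Joint ranges: [-3.03, 3.03], [-0.79, 2.21], [0.23, 2.52], [-1.04, 4.18], [0, 3.07], [-2.55, 2.55]. Speed limits (rad/s): [2.22, 2.22, 2.57, 3.14, 3.14, 3.14].

### API

Orientations are given as [roll, pitch, yaw] about the fixed x, y, z axes, in that order (R = Rz(yaw) Ry(pitch) Rx(roll)).
In Python, from cell import * gives the robot as it stands.
- The arm moves only by the tool jog_arm, never from a script. Its argument "increments" is a list of rows, each a list of 7 numbers: the shift along the tool's x, y, z in cm, then the turn, a rotation vector about the tool's x, y, z in degrees, then the finger opening in cm, from 0 to 9.4. In form: [[x, y, z, wx, wy, wz, grip], ...]. A call has 1 to 20 rows; each row shifts and turns the commanded pose from where the row before left it, along the tool's axes as they then stand; what a row does not reach is not made up. A row lasts 1/8 s, in which the tool goes at most 62.5 mm and 10.7 degrees, less where a joint would pass 70% of its speed; a pose out of reach is approached as far as the arm can. A call is refused whole if a number of a shift passes 6.25 or a number of a turn 10.7, either way. A call with a gripper value outside its range is refused whole. The fingers move at their own pace and stop on an object; "squeeze" is the grip in N (left out, the last holds). Time passes only in rows, so rows that do not move let the fingers close. It gives the time, the measured TCP pose, the force and the opening at its end, in the units of the state.
- read_state(): the state, without advancing time (a new reading comes with each control period).
- camera(name): name is "scene" or "side" or "wrist"; returns a dict with "image" (420x560x3 uint8, red, green, blue), "K" (3x3 intrinsics, pixels), "rvec" (rotation vector, rad) and "tvec" (3), from world to camera coordinates, as OpenCV has them. Camera axes: x right, y down, z forward; pixel columns grow to the right and rows downward; lengths in mm; the calibration is good to about 2 mm. A picture is of the moment at which its call begins. There is no depth.
- sign_off(): hands the job in, once; it reports no verdict.
Trained networks look in a picture, given as the dict that the camera call returned (one of the last four; its "shot" number tells which), for a name from the list of things; names that differ only in an ending like _2 or _b are one class to them, and where a whole thing is asked for, a point or a joint stands for the part that bears it (a point fixed in the world has none). Each returns a list of dicts, best first, with "conf" (0 to 1); they miss things now and then, are a little off and sometimes report something else, mostly with a low value. They report only what shows in the picture. A call takes as long as a camera call.
- recognise(picture, name): "centre" ([x, y, z] in mm, in the coordinates of the camera as it stood for that picture, good to about 4 mm: the middle of the surface that is visible of it).
- regions_of(picture, name): "mask" (420x560 bool, what is visible of it).
The state is a dict: "clock": time; "joints": joint angles; "qd": joint speeds; "effort": joint torques, N m; "eef_pos": TCP position; "eef_rot": TCP orientation; "wrist_force": force on the tool from outside, world axes, zero at the start; "moment": the same for the moment, N m; "finger_gap": finger opening in mm.
Only numpy, scipy, OpenCV 4.12 (cv2) and the standard library are available. Lean on these libraries where they do the work, as an engineer would, in place of code of your own. Each camera call takes 0.05 s, during which the arm holds its last target.

## Working session

There is one attempt and no reset: what is moved stays moved. The work goes in short steps, Python scripts to look and compute and a tool call to move; the robot and the scene stay as the last step left them, time stands still between calls to the robot, and variables do not carry over. Pictures are saved under pics/ and viewed, and the job is handed in when it is done.

Besides the shell and the picture viewer there is one more tool, called after "Call:" as a command line: name --pt "numbers of a row" for each row, then --argument value for the rest. jog_arm: Moves the arm, as the interface text tells. Its arguments: {"type":"object","properties":{"increments":{"type":"array"},"squeeze":{"type":"number"}},"required":["increments"]}

```bash
ls; mkdir -p pics; python3 - <<'E'
from cell import *
import cv2
print(read_state())
for n in ["scene","side","wrist"]:
    c=camera(n); cv2.imwrite(f"pics/{n}0.png",c["image"][:,:,::-1]); print(n,c["K"].tolist() if hasattr(c["K"],"tolist") else c["K"],c["rvec"],c["tvec"],c["shot"])
E
```

```text
pics
{'clock': 0.0, 'joints': array([-1.29962144e+00,  3.00457246e-01,  1.52162965e+00,  4.60742172e-06,
        1.32073982e+00, -6.65702207e-02]), 'qd': array([-0.00117702,  0.00044967,  0.00021104,  0.0008277 ,  0.00063164,
        0.00128517]), 'effort': array([ 6.62401508e-04, -5.31803763e+01, -3.52739775e+01,  7.08385091e-02,
        2.43275869e-02, -9.21829610e-05]), 'eef_pos': array([ 182.17980243, -518.62640746,  194.67340982]), 'eef_rot': array([-3.14036162e+00, -8.65440160e-05,  3.37743915e-01]), 'wrist_force': array([1.04923159, 0.9479851 , 0.22738726]), 'moment': array([-0.03838227, -0.03897936, -0.06682456]), 'finger_gap': 94.08692571617453}
scene [[424.1529817413891, 0.0, 284.73929392882707], [0.0, 424.1529817413891, 199.4173736715457], [0.0, 0.0, 1.0]] [ 0.65456598 -2.40374397  1.39721348] [490.54263091 269.04448155 729.0280132 ] 1
side [[383.92572369114333, 0.0, 288.7047047587946], [0.0, 383.92572369114333, 208.31083200729046], [0.0, 0.0, 1.0]] [ 2.12982774 -0.07240104  0.06822292] [-582.53957757  142.71830884 1071.28382931] 2
wrist [[317.44888378213807, 0.0, 277.6601194318882], [0.0, 317.44888378213807, 204.788203274727], [0.0, 0.0, 1.0]] [-2.3880679   1.69041873  0.21715388] [-549.88308699  -27.75009715  390.27684296] 3
```

View pics/scene0.png

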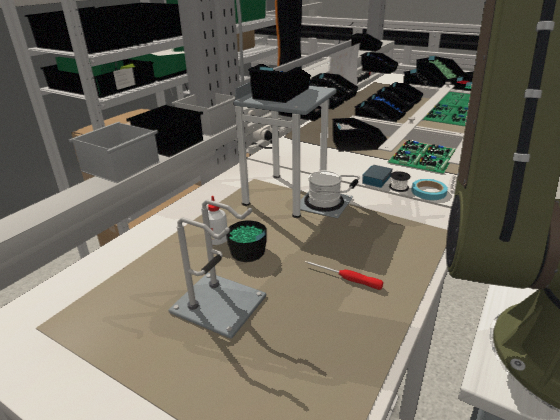

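View pics/side0.png

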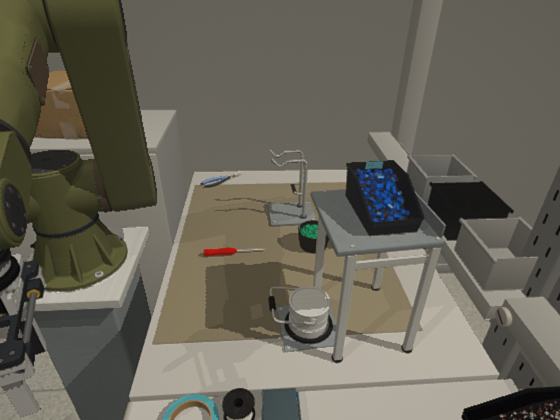

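View pics/wrist0.png

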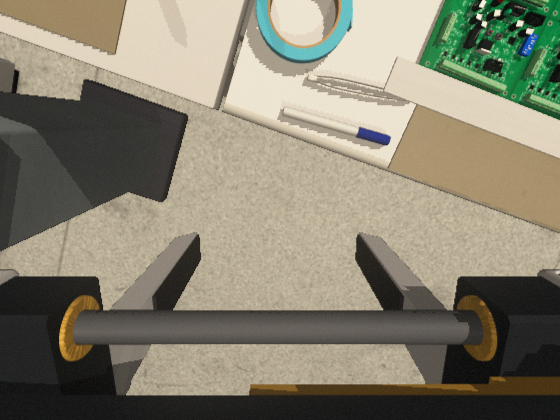

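The scene view shows the hook stand (215,280), the driver (345,275), the cup (247,240) and bottle (215,222), and the canister (325,190) under the riser. In the side view the bail points left, towards the robot, with its grip at (272,303). Next I'll locate each of them.

```bash
cat > h.py <<'E'
from cell import *
import cv2, numpy as np
from scipy.spatial.transform import Rotation as Ro
def w2c(c): return Ro.from_rotvec(np.ravel(c["rvec"])).as_matrix(), np.ravel(c["tvec"])
def toworld(c,p): R,t=w2c(c); return R.T@(np.array(p)-t)
def proj(c,P):
    return cv2.projectPoints(np.array(P,float).reshape(-1,1,3),np.ravel(c["rvec"]),np.ravel(c["tvec"]),np.array(c["K"]),None)[0].reshape(-1,2)
def ray(c,uv):
    R,t=w2c(c); d=R.T@np.linalg.inv(c["K"])@np.array([uv[0],uv[1],1.]); return -R.T@t,d/np.linalg.norm(d)
def atz(c,uv,z): o,d=ray(c,uv); return o+d*(z-o[2])/d[2]
def tri(cs,uvs):
    A=np.zeros((3,3));b=np.zeros(3)
    for c,u in zip(cs,uvs):
        o,d=ray(c,u);M=np.eye(3)-np.outer(d,d);A+=M;b+=M@o
    return np.linalg.solve(A,b)
def Rrpy(e): return Ro.from_euler('xyz',e).as_matrix()
def save(c,n,box=None,s=1):
    im=c["image"][:,:,::-1]
    if box: im=im[box[1]:box[3],box[0]:box[2]]
    im=cv2.resize(im,None,fx=s,fy=s,interpolation=cv2.INTER_CUBIC); cv2.imwrite("pics/"+n,im)
E
python3 - <<'E'
from h import *
cs={n:camera(n) for n in ["scene","side"]}
import pickle; pickle.dump(cs,open("c0.pkl","wb"))
for th in ["canister","bail_grip","riser","hook_stand","parts_cup","bottle","driver"]:
  for n,c in cs.items():
    for fn in (recognise,):
      for r in fn(c,th)[:2]: print(th,n,round(r["conf"],2),toworld(c,r["centre"]).round(0))
    m=regions_of(c,th)
    for r in m[:1]:
      v,u=np.nonzero(r["mask"]); print("   mask",round(r["conf"],2),u.mean().round(1),v.mean().round(1),u.min(),u.max(),v.min(),v.max())
save(cs["scene"],"s1.png",(150,130,430,340),2.8)
save(cs["side"],"d1.png",(170,130,450,370),2.5)
E
```

```text
canister scene 0.67 [ 587. -244.   72.]
   mask 0.89 326.6 188.3 308 358 170 208
canister side 0.69 [ 594. -295.   75.]
canister side 0.47 [644.  13.  47.]
   mask 0.71 306.3 311.1 269 329 287 337
bail_grip scene 0.64 [ 534. -256.   75.]
   mask 0.46 351.4 181.8 317 358 175 191
bail_grip side 0.88 [ 531. -290.   83.]
   mask 0.55 276.2 310.7 269 312 288 323
riser scene 0.97 [ 684. -186.  279.]
   mask 0.8 283.5 125.7 233 352 63 217
riser side 0.76 [ 701. -311.  296.]
   mask 0.61 370.1 243.6 277 444 159 362
hook_stand scene 0.6 [610. 217.  13.]
hook_stand scene 0.42 [646.  44.  49.]
   mask 0.97 213.7 285.6 169 264 200 337
hook_stand side 0.6 [617. 184.   9.]
parts_cup scene 0.58 [645.  45.  48.]
   mask 0.88 246.6 240.1 226 266 220 261
parts_cup side 0.65 [643.  11.  47.]
parts_cup side 0.43 [614. 183.   6.]
   mask 0.69 308.8 236.2 298 328 221 253
bottle scene 0.6 [739.  39.  67.]
   mask 0.56 217.0 222.5 208 226 197 244
driver scene 0.78 [386.   8.  14.]
   mask 0.78 355.6 277.1 307 382 262 289
driver side 0.58 [392.  -5.  17.]
driver side 0.41 [ 595. -294.   75.]
   mask 0.73 219.6 251.5 203 252 248 256
```

```bash
python3 - <<'E'
import pickle
from h import *
cs=pickle.load(open("c0.pkl","rb"))
save(cs["side"],"d2.png",(240,260,350,360),7)
save(cs["scene"],"s2.png",(290,150,370,220),9)
save(cs["scene"],"s3.png",(160,190,280,335),4.1)
save(cs["side"],"d3.png",(250,140,340,255),5)
E
```

```text
(no output)
```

View pics/d2.png

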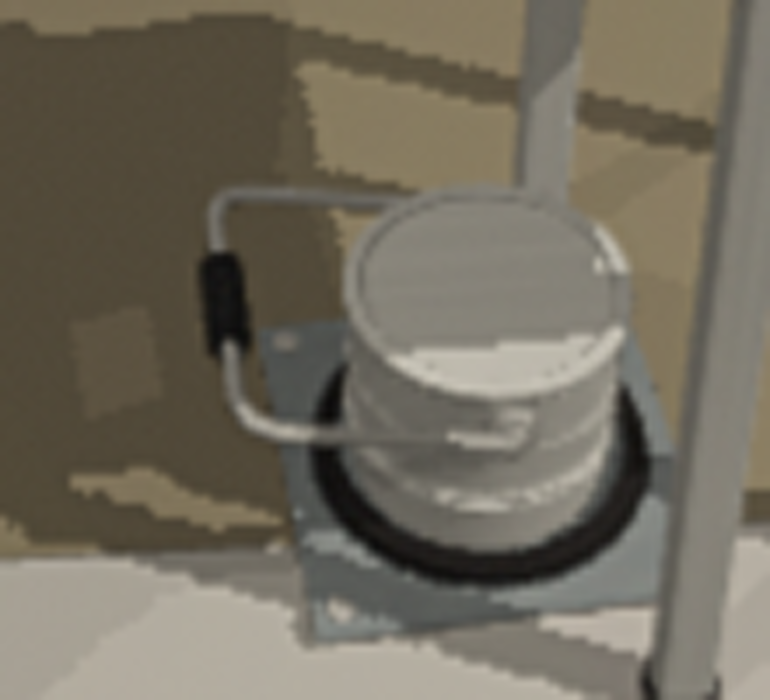

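View pics/s2.png

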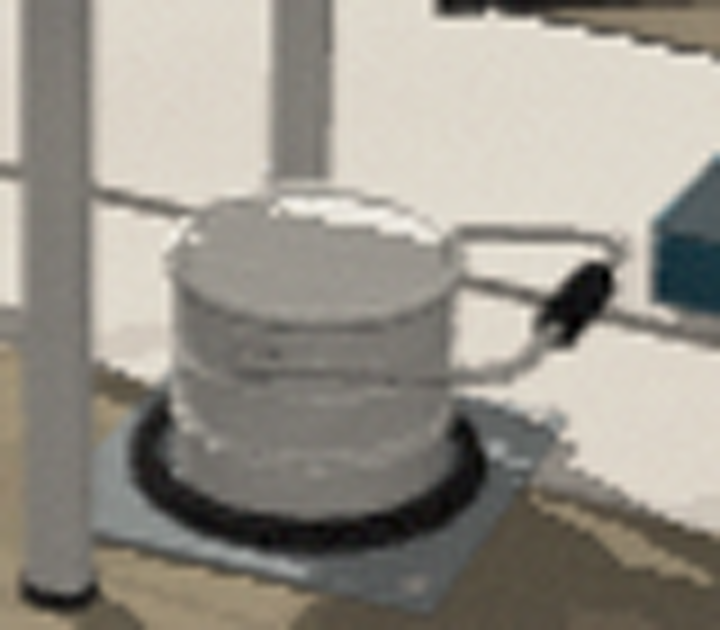

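View pics/s3.png

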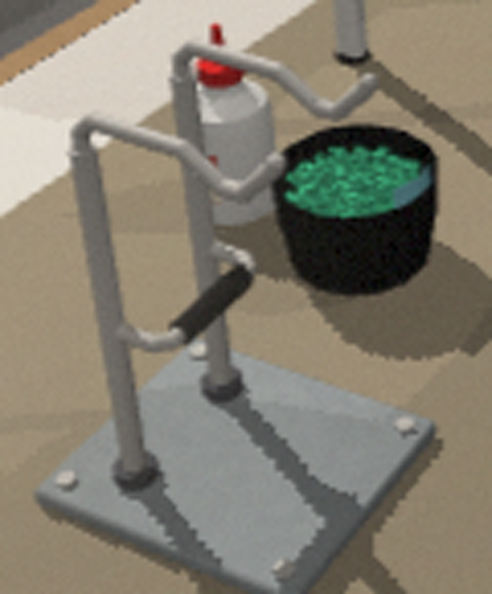

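View pics/d3.png

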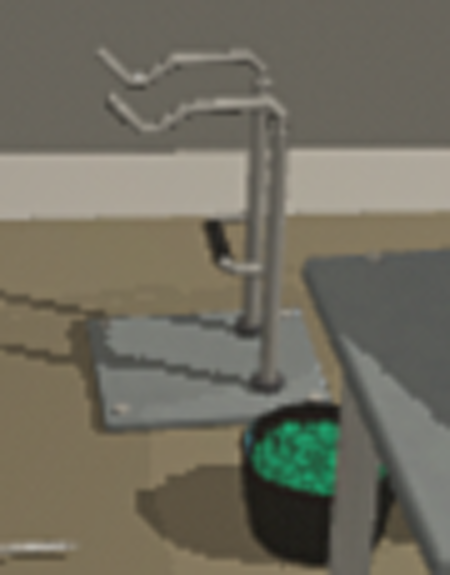

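View pics/d1.png

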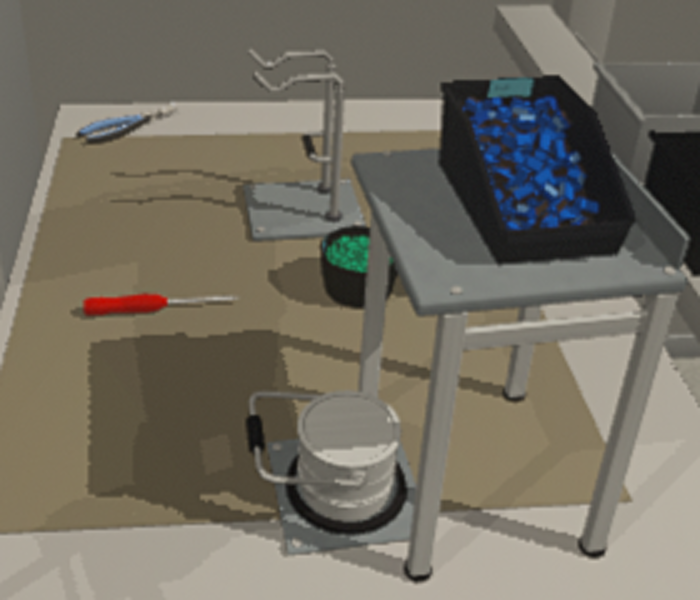

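Both views are clear. Now I'll fit the poses from picked pixels.

```bash
cat > fit.py <<'E'
import pickle
from h import *
from scipy.optimize import least_squares
cs=pickle.load(open("c0.pkl","rb")); S,D=cs["scene"],cs["side"]
s3=lambda x,y:(160+x/4.1,190+y/4.1); d3=lambda x,y:(250+x/5,140+y/5)
s2=lambda x,y:(290+x/9,150+y/9); d2=lambda x,y:(240+x/7,260+y/7); d1=lambda x,y:(170+x/2.5,130+y/2.5)
def fit(pts,x0):
    def place(p,P): c,s=np.cos(p[2]),np.sin(p[2]); return np.array([p[0]+c*P[0]-s*P[1],p[1]+s*P[0]+c*P[1],P[2]])
    f=lambda p:np.concatenate([proj(c,place(p,P))[0]-uv for c,P,uv in pts])
    r=least_squares(f,x0,loss="soft_l1",x_scale=[10,10,.1]); return r.x,f(r.x).reshape(-1,2).round(1)
st=[(S,(80,35,10),s3(133,472)),(S,(80,-35,10),s3(222,387)),(S,(1,35,200),s3(230,193)),(S,(1,-35,200),s3(325,110)),
(S,(25,35,214),s3(185,150)),(S,(25,-35,214),s3(278,70)),(S,(-22,35,220),s3(276,160)),(S,(-22,-35,220),s3(370,80)),
(D,(80,-35,10),d3(265,382)),(D,(80,35,10),d3(248,330)),(D,(1,-35,200),d3(150,128)),(D,(1,35,200),d3(138,82)),
(D,(25,-35,214),d3(192,106)),(D,(25,35,214),d3(178,60)),(D,(-22,-35,220),d3(112,97)),(D,(-22,35,220),d3(102,52))]
print("stand",*fit(st,[570,200,0]))
g=tri([S,D],[s2(575,303),d2(223,303)]); print("grip",g)
e1=tri([S,D],[s2(600,268),d2(230,352)]);e2=tri([S,D],[s2(552,338),d2(218,255)]);print("ends",e1,e2,np.linalg.norm(e1-e2))
b1=tri([S,D],[s2(622,243),d2(228,428)]);b2=tri([S,D],[s2(500,378),d2(217,200)]);print("bar corners",b1,b2)
lid=tri([S,D],[s2(317,255),d2(487,292)]);print("lid",lid, "atz81",atz(S,s2(317,255),81),atz(D,d2(487,292),81))
nr=[(D,(-65,-65,4),d2(308,640)),(D,(-65,65,4),d2(258,328)),(S,(-65,65,4),s2(432,612)),(S,(-65,-65,4),s2(562,418)),(D,(42,-96,0),d1(420,573)),(D,(200,-96,0),d1(595,550)),
(D,(12,105,299),d1(352,157)),(D,(12,-105,299),d1(417,300)),(D,(212,-105,299),d1(685,275)),(D,(200,96,0),d1(515,397))]
print("riser",*fit(nr,[600,-290,0]))
E
python3 fit.py
```

```text
stand [5.62295236e+02 2.00005497e+02 5.90130651e-02] [[ 0.5  0.1]
 [-0.3 -0.2]
 [ 0.3 -1.6]
 [-0.1 -1. ]
 [-1.2 -1.5]
 [-0.3 -0.9]
 [-0.6 -0.2]
 [-0.9 -0.3]
 [-0.2  0.5]
 [-0.2 -0.3]
 [-0.7 -0.2]
 [-0.9 -0.7]
 [-1.  -0.4]
 [-1.3 -0.7]
 [-0.8  0.2]
 [-1.  -0.3]]
grip [ 522.51797821 -274.05655702   79.00516684]
ends [ 523.77621436 -295.91049522   80.65325657] [ 521.20017949 -252.4835807    77.82699957] 43.59496058936137
bar corners [ 524.35370321 -321.23234998   76.99333511] [ 523.61611673 -225.07694484   76.13498344]
lid [ 606.07895289 -271.53980014   75.89889471] atz81 [ 599.45352686 -261.49052093   81.        ] [ 606.97156339 -275.401319     81.        ]
riser [ 6.08303689e+02 -2.71757227e+02  8.44167169e-02] [[ 0.9  0.1]
 [-0.3 -0.2]
 [-1.1 -1.6]
 [-0.  -1.4]
 [-1.1 -0.5]
 [-1.1 -0.5]
 [-0.6 -2.1]
 [-0.3  1.7]
 [ 2.7  1.9]
 [-0.1 -0.8]]
```

```bash
cat > plan.py <<'E'
from h import *
def Rt(a,psi):
    a=np.radians(a); h=np.array([np.cos(psi),np.sin(psi),0]); k=np.array([0,0,1.])
    z=np.sin(a)*h-np.cos(a)*k; y=np.cos(a)*h+np.sin(a)*k; return np.column_stack([np.cross(y,z),y,z])
def rows(targets,grip,ns):
    """targets: list of (TCP pos,R); prints rows from the measured pose"""
    s=read_state(); p=np.array(s["eef_pos"]);R=Rrpy(s["eef_rot"]); out=[]
    for (P,Q),g,n in zip(targets,grip,ns):
        dp=(P-p)/n; w=Ro.from_matrix(R.T@Q).as_rotvec()/n
        for i in range(n):
            r=np.r_[(R.T@dp)/10,np.degrees(w),g]; r=np.r_[r[:3].round(2),r[3:6].round(1),g]; out.append(r.tolist())
            p=p+R@r[:3]*10; R=R@Ro.from_rotvec(np.radians(r[3:6])).as_matrix()
    print(str(out).replace(" ","")); return p,R
E
python3 - <<'E'
from plan import *
R=Rt(42,.055); G=np.array([522.8,-274.3,79]); 
rows([(G-R[:,2]*93,R)],[6],[12])
E
```

```text
[[2.85,-1.13,0.39,-3.0,2.2,-5.9,6.0],[2.94,-0.85,0.45,-3.0,2.2,-5.9,6.0],[3.0,-0.57,0.53,-3.0,2.2,-5.9,6.0],[3.02,-0.29,0.62,-3.0,2.2,-5.9,6.0],[3.01,-0.02,0.73,-3.0,2.2,-5.9,6.0],[2.96,0.25,0.85,-3.0,2.2,-5.9,6.0],[2.89,0.5,0.98,-3.0,2.2,-5.9,6.0],[2.79,0.74,1.13,-3.0,2.2,-5.9,6.0],[2.65,0.96,1.27,-3.0,2.2,-5.9,6.0],[2.49,1.15,1.43,-3.0,2.2,-5.9,6.0],[2.31,1.32,1.59,-3.0,2.2,-5.9,6.0],[2.1,1.46,1.74,-3.0,2.2,-5.9,6.0]]
```

Call:
jog_arm --pt "2.85 -1.13 0.39 -3.0 2.2 -5.9 6.0" --pt "2.94 -0.85 0.45 -3.0 2.2 -5.9 6.0" --pt "3.0 -0.57 0.53 -3.0 2.2 -5.9 6.0" --pt "3.02 -0.29 0.62 -3.0 2.2 -5.9 6.0" --pt "3.01 -0.02 0.73 -3.0 2.2 -5.9 6.0" --pt "2.96 0.25 0.85 -3.0 2.2 -5.9 6.0" --pt "2.89 0.5 0.98 -3.0 2.2 -5.9 6.0" --pt "2.79 0.74 1.13 -3.0 2.2 -5.9 6.0" --pt "2.65 0.96 1.27 -3.0 2.2 -5.9 6.0" --pt "2.49 1.15 1.43 -3.0 2.2 -5.9 6.0" --pt "2.31 1.32 1.59 -3.0 2.2 -5.9 6.0" --pt "2.1 1.46 1.74 -3.0 2.2 -5.9 6.0" --pt "0 0 0 0 0 0 4.0" --pt "0 0 0 0 0 0 4.0" --squeeze 6

```text
clock: 3.4
eef_pos: [460.3, -278.1, 148.4]
eef_rot: [2.415, 0.01, 1.629]
wrist_force: [-0.6, -0.0, 0.5]
finger_gap: 43.3
```

```bash
python3 - <<'E'
from plan import *
s=read_state(); print(s["clock"],s["eef_pos"],s["joints"].round(2),s["finger_gap"],s["wrist_force"]); R=Rrpy(s["eef_rot"]); print(R.round(3)); print(Rt(42,.055).round(3))
c=camera("wrist"); save(c,"w1.png"); d=camera("side"); save(d,"d4.png",(200,220,400,360),4)
for r in recognise(c,"bail_grip")[:2]: print(r["conf"],toworld(c,r["centre"]))
print(proj(c,[[522.8,-274.3,79]]),proj(c,[[606,-272,81]]))
import pickle;pickle.dump(c,open("w1.pkl","wb"))
E
```

```text
3.4 [ 460.25055232 -278.1317517   148.44147797] [-0.9   0.11  2.05  0.93  0.74 -1.6 ] 43.27364963282724 [-0.61688014 -0.01502218  0.46499751]
[[-0.058  0.746  0.664]
 [ 0.998  0.05   0.031]
 [-0.01   0.664 -0.747]]
[[-0.055  0.742  0.668]
 [ 0.998  0.041  0.037]
 [ 0.     0.669 -0.743]]
0.55 [ 517.90640531 -271.17753644   81.76597606]
[[278.91418442 202.78566469]] [[337.14330522 192.99521144]]
```

View pics/w1.png

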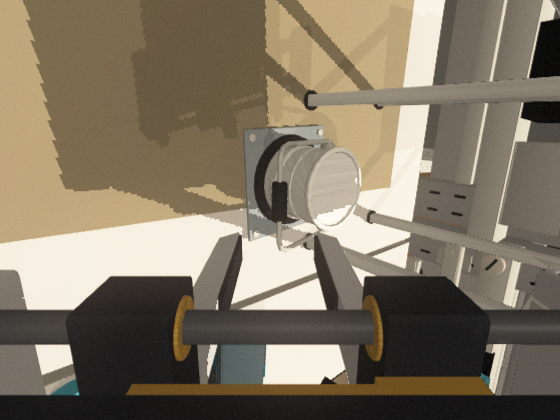

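View pics/d4.png

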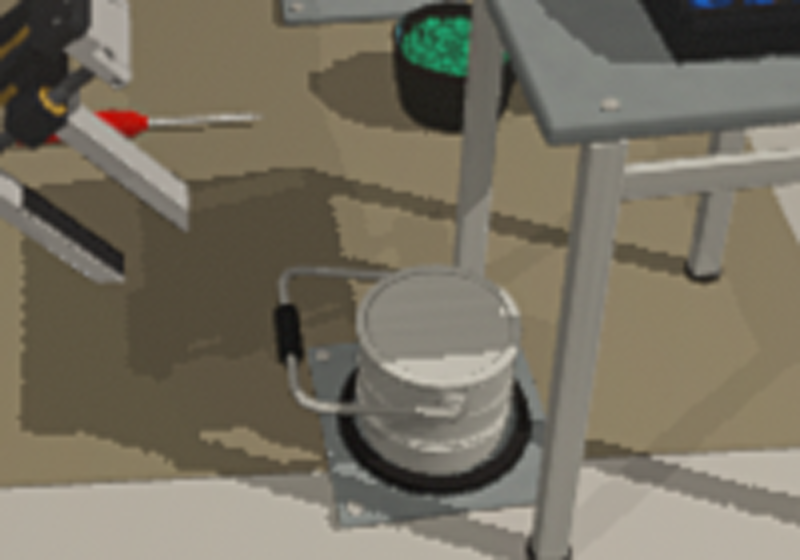

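The wrist view shows the grip at (279,201). I predicted (279,203), so the estimate holds. Approach and close.

```bash
python3 - <<'E'
from plan import *
R=Rt(42,.055); G=np.array([522.3,-274.3,79.5]); 
rows([(G-R[:,2]*40,R),(G-R[:,2]*3,R)],[3,3],[3,5])
E
```

```text
[[0.03,0.01,1.76,-0.1,0.1,0.2,3.0],[0.02,0.01,1.76,-0.1,0.1,0.2,3.0],[0.02,0.0,1.76,-0.1,0.1,0.2,3.0],[0.0,0.0,0.74,-0.0,0.0,-0.0,3.0],[0.0,0.0,0.74,-0.0,0.0,-0.0,3.0],[0.0,0.0,0.74,-0.0,0.0,-0.0,3.0],[0.0,0.0,0.74,-0.0,0.0,-0.0,3.0],[0.0,0.0,0.74,-0.0,0.0,-0.0,3.0]]
```

Call:
jog_arm --pt "0.03 0.01 1.76 -0.1 0.1 0.2 3.0" --pt "0.02 0.01 1.76 -0.1 0.1 0.2 3.0" --pt "0.02 0 1.76 -0.1 0.1 0.2 3.0" --pt "0 0 0.74 0 0 0 3.0" --pt "0 0 0.74 0 0 0 3.0" --pt "0 0 0.74 0 0 0 3.0" --pt "0 0 0.74 0 0 0 3.0" --pt "0 0 0.74 0 0 0 3.0" --pt "0 0 0 0 0 0 3.0"

```text
clock: 4.68
eef_pos: [520.6, -273.5, 80.9]
eef_rot: [2.409, -0.001, 1.627]
wrist_force: [0.4, 0.2, 1.5]
finger_gap: 30.2
```

```bash
python3 - <<'E'
from plan import *
s=read_state(); print(s["clock"],s["eef_pos"],s["eef_rot"],s["joints"].round(4),s["finger_gap"],s["wrist_force"]); 
c=camera("wrist"); save(c,"w2.png"); d=camera("side"); save(d,"d5.png",(200,220,400,360),4)
E
```

```text
4.675 [ 520.64007239 -273.45037933   80.89745127] [ 2.40920178e+00 -1.04600948e-03  1.62659879e+00] [-0.7898  0.3244  1.9917  1.1142  0.5921 -1.734 ] 30.235858031629974 [0.37802844 0.1961546  1.4806734 ]
```

View pics/w2.png

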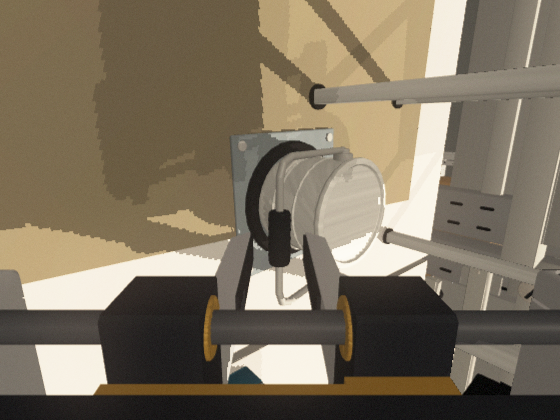

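View pics/d5.png

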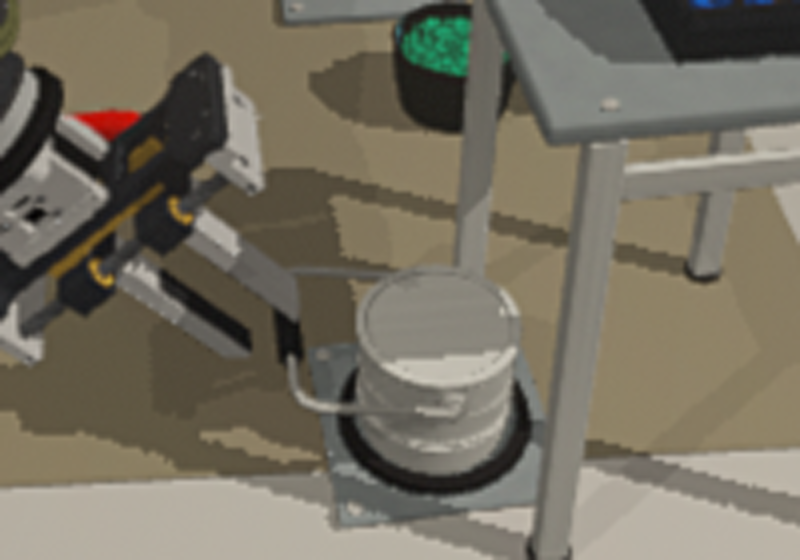

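```bash
python3 - <<'E'
from plan import *
s=read_state();R=Rrpy(s["eef_rot"]);p=s["eef_pos"]
c=camera("wrist");d=camera("side")
for k in (-20,0,3,22): print(k,proj(c,[p+k*R[:,2]]),(proj(d,[p+k*R[:,2]])-[200,220])*4)
# finger tips inside edges
for sgn in (-1,1):
  for w in (-8,8): print(sgn,w,proj(c,[p+22*R[:,2]+sgn*15*R[:,1]+w*R[:,0]]),(proj(d,[p+22*R[:,2]+sgn*15*R[:,1]+w*R[:,0]])-[200,220])*4)
for r in recognise(c,"bail_grip")[:1]: print(r["conf"],toworld(c,r["centre"]))
for r in recognise(d,"bail_grip")[:1]: print(r["conf"],toworld(d,r["centre"]))
w1=__import__("pickle").load(open("w1.pkl","rb"))
print(tri([w1,c],[(279.5,201),(279,238)]))
E
```

```text
-20 [[278.29754773 252.6362363 ]] [[255.72816345 313.26698472]]
0 [[278.26396689 240.16484348]] [[280.60890426 330.90870793]]
3 [[278.25947649 238.49717793]] [[284.29209765 333.52028123]]
22 [[278.23374684 228.94159489]] [[307.32966391 349.85509902]]
-1 -8 [[257.09838844 239.59294506]] [[288.68940601 375.37590013]]
-1 8 [[256.75630242 218.02921729]] [[285.87965629 353.65311649]]
1 -8 [[299.32967396 239.6601291 ]] [[329.3250763  345.96051016]]
1 8 [[299.75424955 218.09614785]] [[325.84894908 324.49992442]]
0.58 [ 517.78845913 -265.80378484   77.66598516]
0.48 [ 543.75361077 -293.57283364   78.53861955]
[ 519.23761344 -271.37961229   83.44556819]
```

```bash
python3 - <<'E'
from plan import *
s=read_state();R=Rrpy(s["eef_rot"]);p=s["eef_pos"]
d=camera("side");c=camera("wrist")
for cam,box,sc,n in ((d,(220,260,320,340),8,"d6.png"),(c,(190,190,370,320),4.4,"w3.png")):
    im=cv2.resize(cam["image"][box[1]:box[3],box[0]:box[2],::-1],None,fx=sc,fy=sc,interpolation=cv2.INTER_CUBIC)
    for k,col in ((-40,(255,0,0)),(-20,(255,0,255)),(0,(0,255,0)),(22,(0,0,255))):
      for sg in (-1,1):
        q=[(proj(cam,[p+k*R[:,2]+sg*15*R[:,1]+w*R[:,0]])[0]-box[:2])*sc for w in (-8,8)]
        cv2.line(im,*[tuple(int(v) for v in a) for a in q],col,1)
    cv2.imwrite("pics/"+n,im)
E
```

```text
(no output)
```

View pics/d6.png

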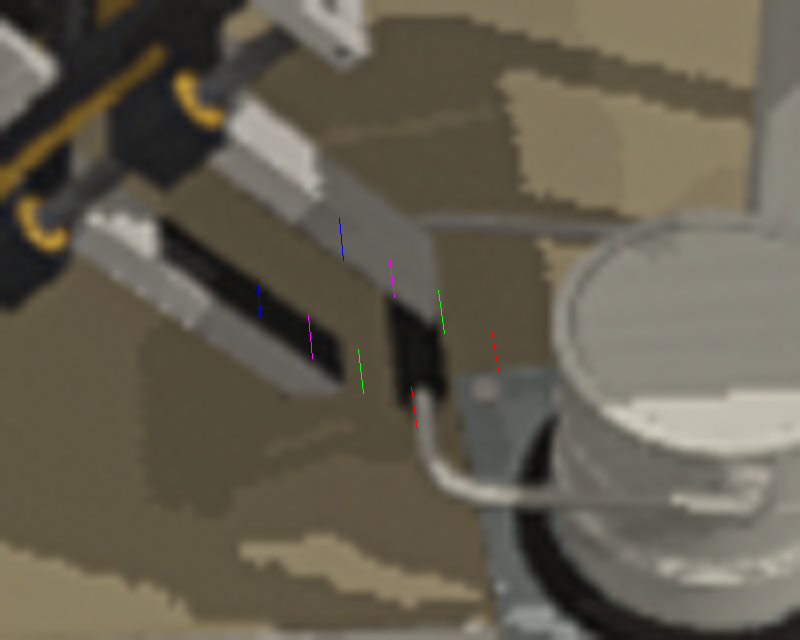

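View pics/w3.png

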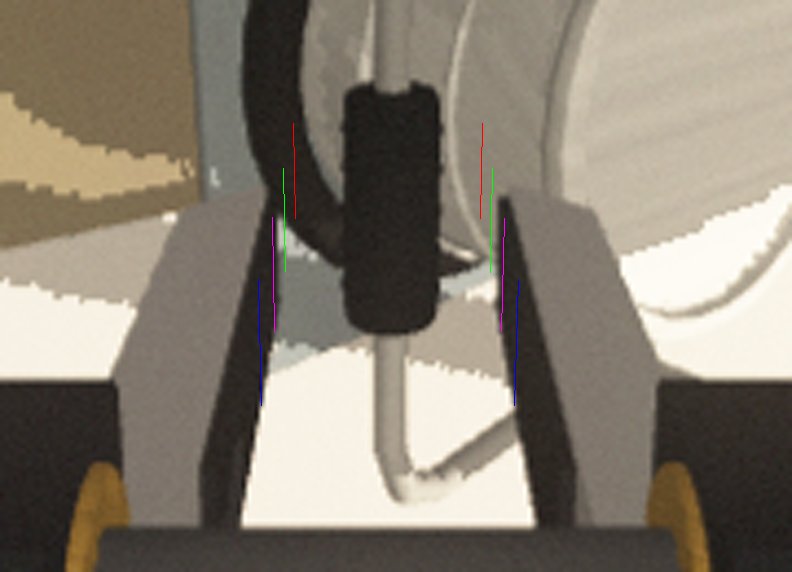

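```bash
python3 - <<'E'
from plan import *
s=read_state();R=Rrpy(s["eef_rot"]);p=s["eef_pos"]
d=camera("side");c=camera("wrist")
for a,b in (((273,190),(328,338)),((273,190),(335,340)),):
  P=tri([c,d],[(190+a[0]/4.4,190+a[1]/4.4),(220+b[0]/8,260+b[1]/8)]); print(P,R.T@(P-p))
# right finger far corner unknown; scene cam too
e=camera("scene"); save(e,"s4.png",(300,120,420,220),6.5)
print(((proj(e,[p,p+22*R[:,2],p-9*R[:,2]])-[300,120])*6.5).round())
E
```

```text
[ 501.24409802 -266.95690322   77.87379522] [  7.8591342  -16.46481286  -9.88412389]
[ 502.71134356 -267.24347163   76.79139651] [  7.49152346 -16.11204385  -8.11016383]
[[351. 408.]
 [315. 436.]
 [366. 397.]]
```

View pics/s4.png

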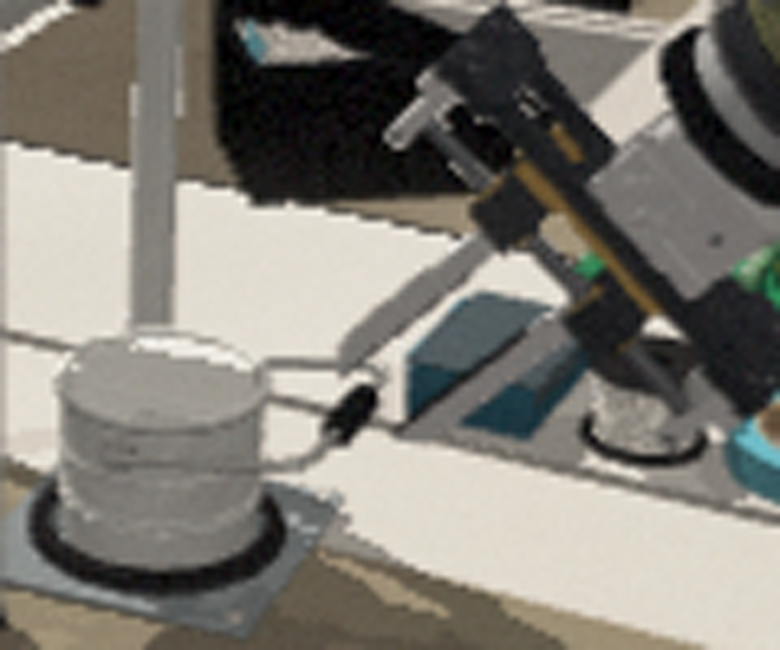

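All three views put the fingertips about 9 mm behind the reported TCP, not 22 mm ahead of it. I'll take the grasp point as about 25 mm behind the reported TCP and advance a further 28 mm.

Call:
jog_arm --pt "0 0 0.7 0 0 0 3.0" --pt "0 0 0.7 0 0 0 3.0" --pt "0 0 0.7 0 0 0 3.0" --pt "0 0 0.7 0 0 0 3.0" --pt "0 0 0 0 0 0 3.0"

```text
clock: 5.85
eef_pos: [539.3, -272.4, 60.0]
eef_rot: [2.409, -0.001, 1.627]
wrist_force: [0.8, -0.1, 0.8]
finger_gap: 30.2
```

```bash
python3 - <<'E'
from plan import *
s=read_state(); print(s["clock"],s["eef_pos"],s["eef_rot"],s["joints"].round(4),s["finger_gap"],s["wrist_force"]); 
d=camera("side");c=camera("wrist"); save(d,"d7.png",(220,260,320,340),7); save(c,"w4.png",(190,170,370,320),4)
E
```

```text
5.85 [ 539.3487447  -272.35831235   59.96163387] [ 2.40930789e+00 -1.15003213e-03  1.62658934e+00] [-0.7586  0.3911  1.9624  1.1738  0.5561 -1.7792] 30.223728651302597 [ 0.81628482 -0.14539581  0.75261989]
```

View pics/d7.png

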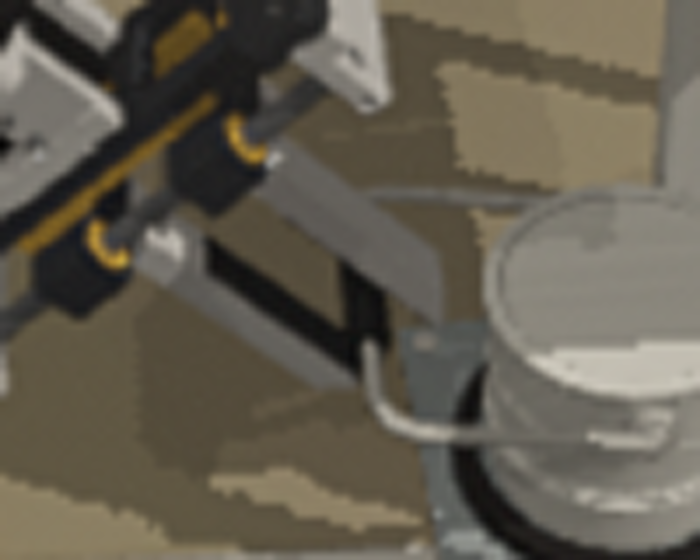

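View pics/w4.png

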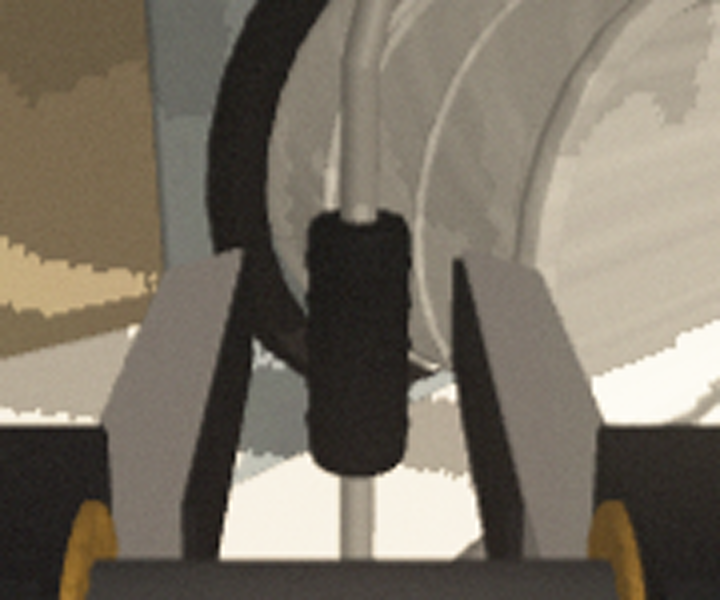

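Call:
jog_arm --pt "0 0 0 0 0 0 2.0" --pt "0 0 0 0 0 0 1.2" --pt "0 0 0 0 0 0 0.8" --pt "0 0 0 0 0 0 0.8" --squeeze 6

```text
clock: 6.45
eef_pos: [539.2, -272.7, 60.7]
eef_rot: [2.409, -0.0, 1.626]
wrist_force: [0.2, -0.7, 1.2]
finger_gap: 13.4
```

```bash
python3 - <<'E'
from plan import *
s=read_state(); print(s["clock"],s["eef_pos"],s["eef_rot"],s["joints"].round(4),s["finger_gap"],s["wrist_force"]); 
d=camera("side");c=camera("wrist"); save(d,"d8.png",(220,260,320,340),7); save(c,"w5.png",(190,170,370,320),4)
E
```

```text
6.45 [ 539.1926066  -272.71424668   60.65486992] [ 2.40867530e+00 -3.34764537e-04  1.62612229e+00] [-0.7592  0.3896  1.9627  1.1734  0.5562 -1.7789] 13.438605360419718 [ 0.24095312 -0.67929536  1.15218767]
```

View pics/d8.png

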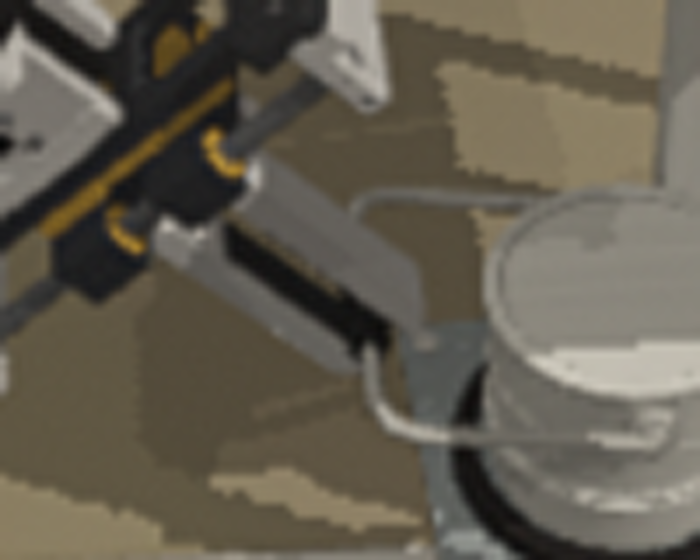

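View pics/w5.png

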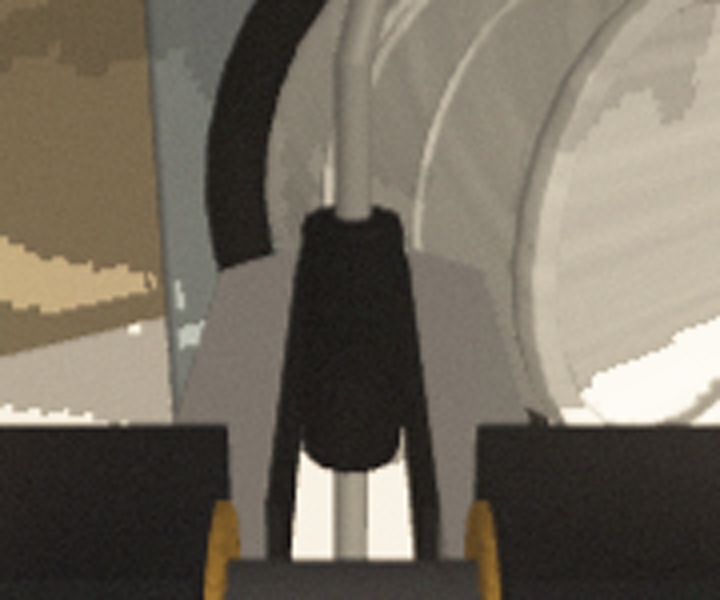

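```bash
cat > arc.py <<'E'
from plan import *
import sys
def arc(t0,t1,n,lean,H=np.array([606.5,-271.8,64.]),psi=.055,K=25,start=None,grip=.8):
    h=np.array([np.cos(psi),np.sin(psi),0]);k=np.array([0,0,1.])
    R=Rt(lean,psi); T=np.linspace(t0,t1,n+1)[1:]
    return [(H+85.3*(-np.cos(t)*h+np.sin(t)*k)+K*R[:,2],R) for t in T]
E
python3 - <<'E'
from arc import *
rows(arc(.18,.85,10,42),[.8]*10,[1]*10)
E
```

```text
[[-0.28,0.48,-0.34,-0.0,-0.0,-0.0,0.8],[0.0,0.48,-0.3,-0.0,-0.0,-0.0,0.8],[0.0,0.51,-0.27,-0.0,-0.0,-0.0,0.8],[0.0,0.52,-0.23,-0.0,-0.0,-0.0,0.8],[0.0,0.53,-0.2,-0.0,-0.0,-0.0,0.8],[0.0,0.55,-0.17,-0.0,-0.0,-0.0,0.8],[0.0,0.56,-0.12,-0.0,-0.0,-0.0,0.8],[0.0,0.56,-0.09,-0.0,-0.0,-0.0,0.8],[0.0,0.57,-0.05,-0.0,-0.0,-0.0,0.8],[0.0,0.57,-0.01,-0.0,-0.0,-0.0,0.8]]
```

Call:
jog_arm --pt "0 0.48 -0.34 0 0 0 0.8" --pt "0 0.48 -0.3 0 0 0 0.8" --pt "0 0.51 -0.27 0 0 0 0.8" --pt "0 0.52 -0.23 0 0 0 0.8" --pt "0 0.53 -0.2 0 0 0 0.8" --pt "0 0.55 -0.17 0 0 0 0.8" --pt "0 0.56 -0.12 0 0 0 0.8" --pt "0 0.56 -0.09 0 0 0 0.8" --pt "0 0.57 -0.05 0 0 0 0.8" --pt "0 0.57 -0.01 0 0 0 0.8"

```text
clock: 7.8
eef_pos: [567.2, -271.1, 109.7]
eef_rot: [2.409, -0.001, 1.626]
wrist_force: [-1.4, -0.2, 0.2]
finger_gap: 13.6
```

```bash
python3 - <<'E'
from arc import *
s=read_state(); print(s["clock"],s["eef_pos"],s["eef_rot"],s["joints"].round(4),s["finger_gap"],s["wrist_force"]); 
d=camera("side"); save(d,"d9.png",(200,220,380,350),4.4)
rows(arc(.85,1.2,6,42),[.8]*6,[1]*6)
E
```

```text
7.8 [ 567.18463481 -271.06990441  109.72181381] [ 2.40871047e+00 -5.52173197e-04  1.62631905e+00] [-0.7158  0.3355  1.8851  0.9968  0.5892 -1.5352] 13.646549459429453 [-1.42478215 -0.2477082   0.24190775]
[[-0.27,0.38,0.02,0.0,-0.0,0.0,0.8],[-0.0,0.5,0.05,0.0,-0.0,0.0,0.8],[-0.0,0.49,0.08,0.0,-0.0,0.0,0.8],[-0.0,0.49,0.11,0.0,-0.0,0.0,0.8],[-0.0,0.47,0.14,0.0,-0.0,0.0,0.8],[-0.0,0.47,0.16,0.0,-0.0,0.0,0.8]]
```

View pics/d9.png

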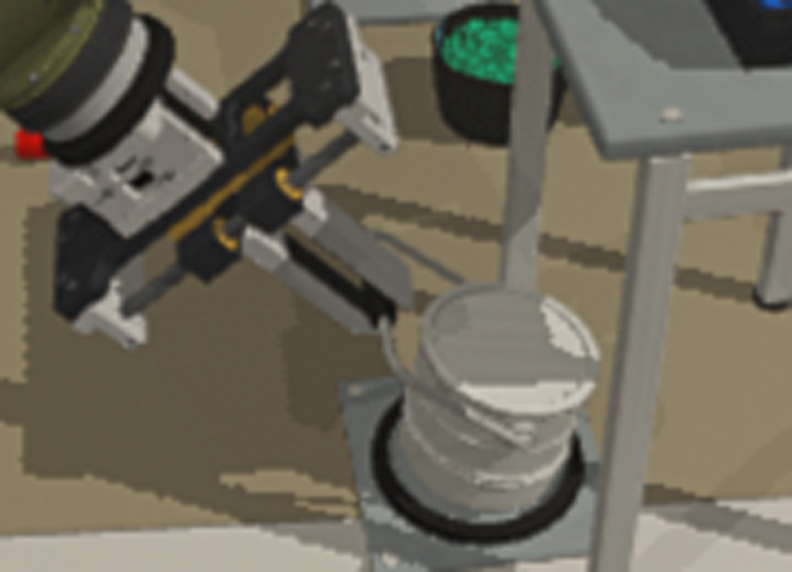

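```bash
python3 - <<'E'
from plan import *
d=camera("side"); e=camera("scene"); save(d,"d10.png",(270,260,350,350),6.6); save(e,"s5.png",(290,150,390,220),8)
E
```

```text
(no output)
```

View pics/d10.png

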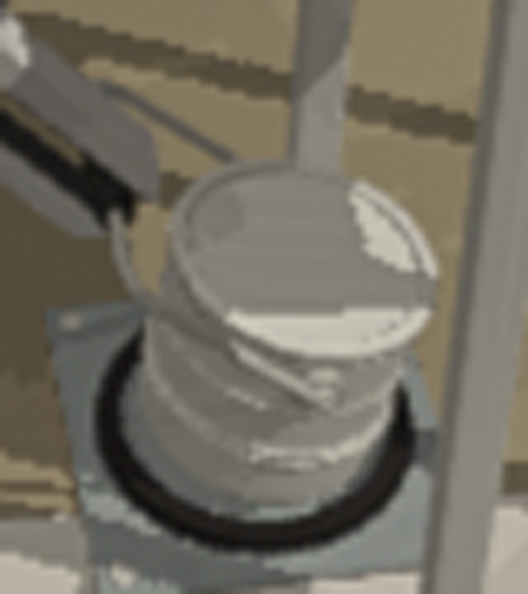

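View pics/s5.png

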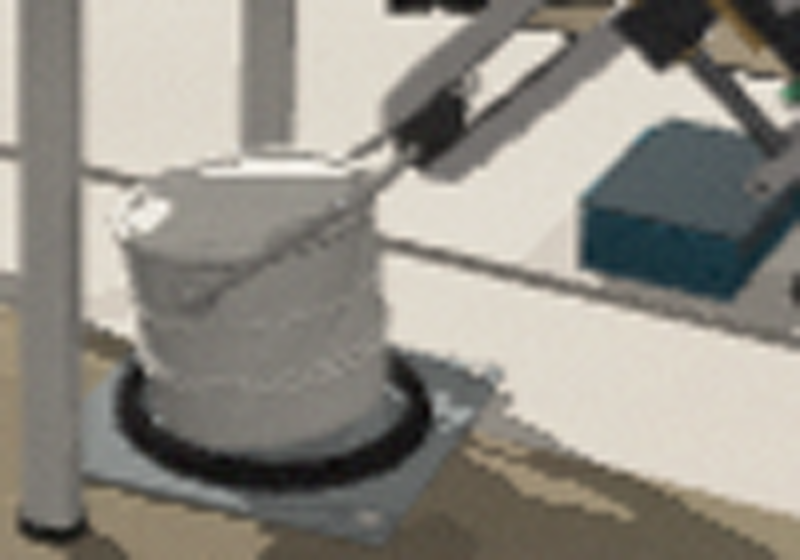

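The canister is tipped back about 12°, because pad friction resists the grip turning between the fingers. I'll ease back, then open slightly so the bail is caged rather than clamped.

Call:
jog_arm --pt "0 -0.2 -0.18 0 0 0 0.8" --pt "0 -0.2 -0.18 0 0 0 0.8" --pt "0 -0.2 -0.18 0 0 0 0.8" --pt "0 0 0 0 0 0 1.5" --pt "0 0 0 0 0 0 2.0" --pt "0 0 0 0 0 0 2.2" --pt "0 0 0 0 0 0 2.2" --squeeze 4

```text
clock: 8.82
eef_pos: [558.9, -271.5, 109.5]
eef_rot: [2.409, -0.0, 1.626]
wrist_force: [-1.1, -0.0, 0.2]
finger_gap: 22.0
```

```bash
python3 - <<'E'
from plan import *
s=read_state(); print(s["clock"],s["eef_pos"],s["joints"].round(4),s["finger_gap"],s["wrist_force"]); 
d=camera("side"); save(d,"d11.png",(240,250,350,350),6); c=camera("wrist"); save(c,"w6.png")
E
```

```text
8.825 [ 558.86042144 -271.54152581  109.47418067] [-0.7283  0.3238  1.9024  1.0042  0.5945 -1.5533] 21.999600390491565 [-1.06871346 -0.0063141   0.21855671]
```

View pics/d11.png

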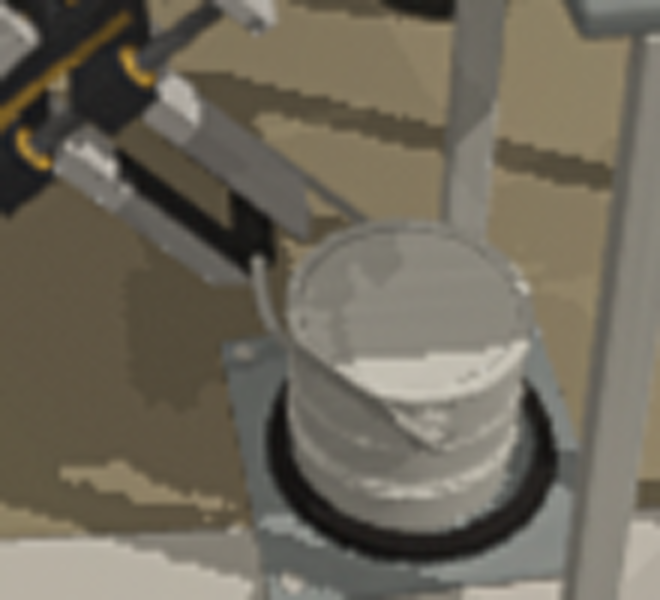

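View pics/w6.png

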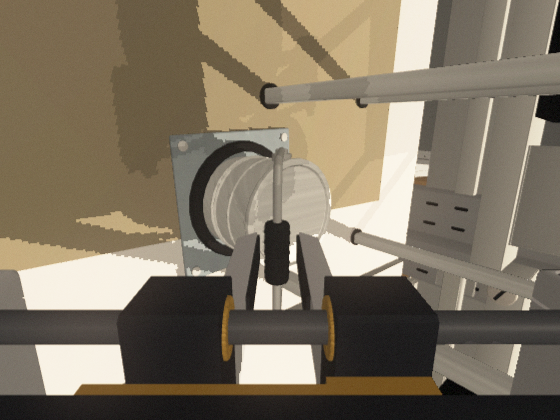

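Upright again. Continuing the arc with the bail caged.

```bash
python3 - <<'E'
from arc import *
H=np.array([606.5,-270,64.])
rows(arc(.76,1.2,8,42,H=H),[2.2]*8,[1]*8)
E
```

```text
[[-0.11,0.31,0.54,-0.0,-0.0,0.0,2.2],[0.0,0.47,0.0,-0.0,-0.0,0.0,2.2],[0.0,0.46,0.03,-0.0,-0.0,0.0,2.2],[0.0,0.47,0.05,-0.0,-0.0,0.0,2.2],[0.0,0.46,0.08,-0.0,-0.0,0.0,2.2],[0.0,0.46,0.11,-0.0,-0.0,0.0,2.2],[0.0,0.45,0.13,-0.0,-0.0,0.0,2.2],[0.0,0.44,0.15,-0.0,-0.0,0.0,2.2]]
```

Call:
jog_arm --pt "0 0.3 0.54 0 0 0 2.2" --pt "0 0.47 0 0 0 0 2.2" --pt "0 0.46 0.03 0 0 0 2.2" --pt "0 0.47 0.05 0 0 0 2.2" --pt "0 0.46 0.08 0 0 0 2.2" --pt "0 0.46 0.11 0 0 0 2.2" --pt "0 0.45 0.13 0 0 0 2.2" --pt "0 0.44 0.15 0 0 0 2.2"

```text
clock: 9.93
eef_pos: [592.4, -269.7, 124.9]
eef_rot: [2.409, -0.001, 1.626]
wrist_force: [-0.3, 0.7, 0.1]
finger_gap: 22.0
```

```bash
python3 - <<'E'
from arc import *
s=read_state(); print(s["clock"],s["eef_pos"],s["joints"].round(4),s["finger_gap"],s["wrist_force"]); 
d=camera("side"); save(d,"d12.png",(200,190,360,350),3.7); c=camera("wrist"); save(c,"w7.png",(150,150,400,320),3)
H=np.array([606.5,-270,64.])
rows(arc(1.2,1.53,7,42,H=H),[2.2]*7,[1]*7)
E
```

```text
9.925 [ 592.43296425 -269.70706399  124.93928516] [-0.6799  0.348   1.8224  0.9316  0.5938 -1.4314] 22.04532211521779 [-0.30768178  0.67010967  0.05414447]
[[-0.11,0.34,0.14,0.0,-0.0,0.0,2.2],[0.0,0.37,0.17,0.0,-0.0,0.0,2.2],[0.0,0.35,0.19,0.0,-0.0,0.0,2.2],[0.0,0.35,0.2,0.0,-0.0,0.0,2.2],[0.0,0.34,0.22,0.0,-0.0,0.0,2.2],[-0.0,0.33,0.23,0.0,-0.0,0.0,2.2],[-0.0,0.31,0.25,0.0,-0.0,0.0,2.2]]
```

View pics/d12.png

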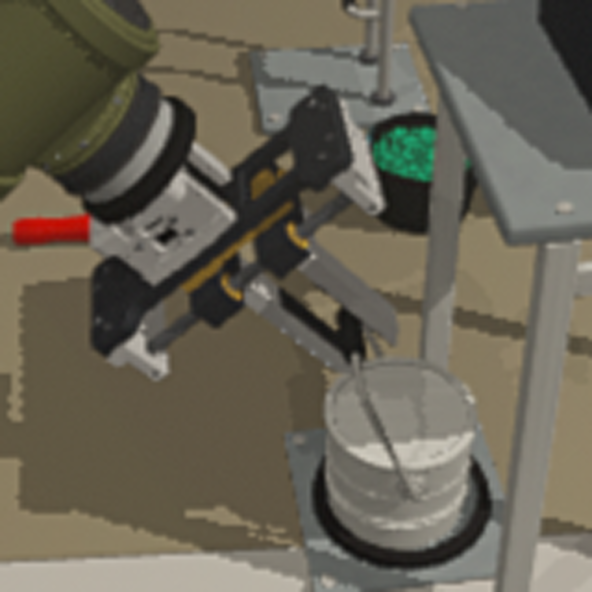

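View pics/w7.png

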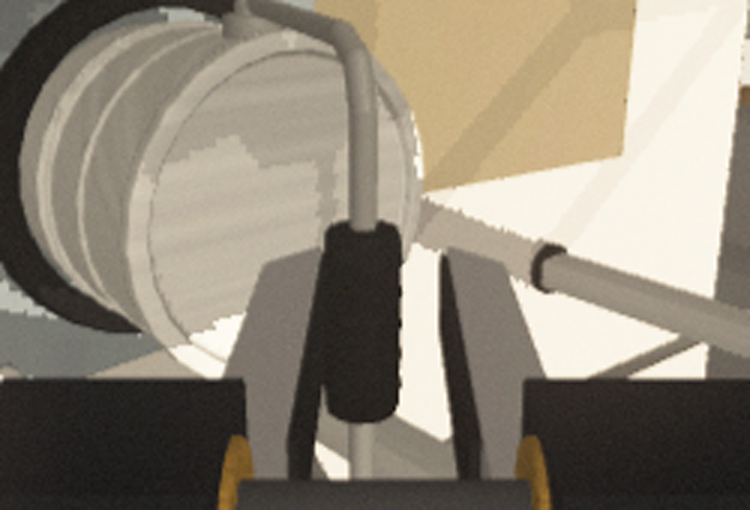

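Call:
jog_arm --pt "0 0.34 0.14 0 0 0 2.2" --pt "0 0.37 0.17 0 0 0 2.2" --pt "0 0.35 0.19 0 0 0 2.2" --pt "0 0.35 0.2 0 0 0 2.2" --pt "0 0.34 0.22 0 0 0 2.2" --pt "0 0.33 0.23 0 0 0 2.2" --pt "0 0.31 0.25 0 0 0 2.2" --pt "0 0 0 0 0 0 2.2" --pt "0 0 0 0 0 0 2.2"

```text
clock: 11.15
eef_pos: [619.2, -268.2, 130.4]
eef_rot: [2.409, -0.001, 1.626]
wrist_force: [-0.6, 0.3, 0.4]
finger_gap: 22.3
```

```bash
python3 - <<'E'
from arc import *
s=read_state(); print(s["clock"],s["eef_pos"],s["joints"].round(4),s["finger_gap"],s["wrist_force"]); 
d=camera("side"); save(d,"d13.png",(200,190,360,350),3.7); c=camera("wrist"); save(c,"w8.png",(150,150,400,320),3); e=camera("scene");save(e,"s6.png",(280,80,400,220),4.2)
E
```

```text
11.15 [ 619.18202459 -268.19910037  130.35088041] [-0.6447  0.3811  1.7596  0.8891  0.589  -1.3569] 22.318433746871946 [-0.63076281  0.25214373  0.384345  ]
```

View pics/d13.png

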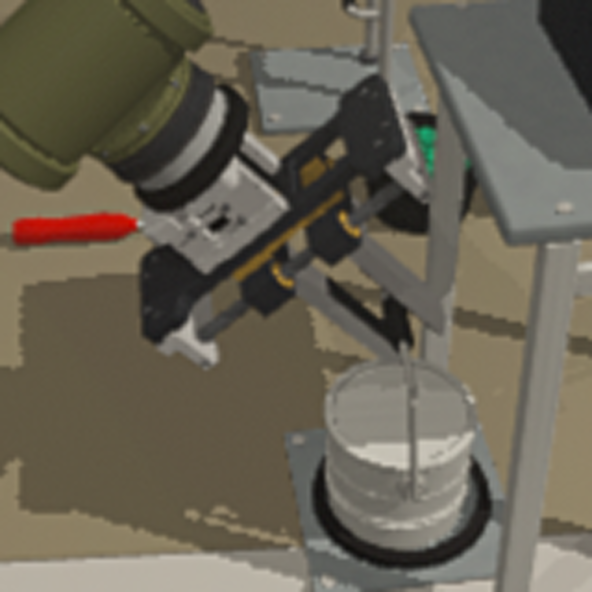

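View pics/w8.png

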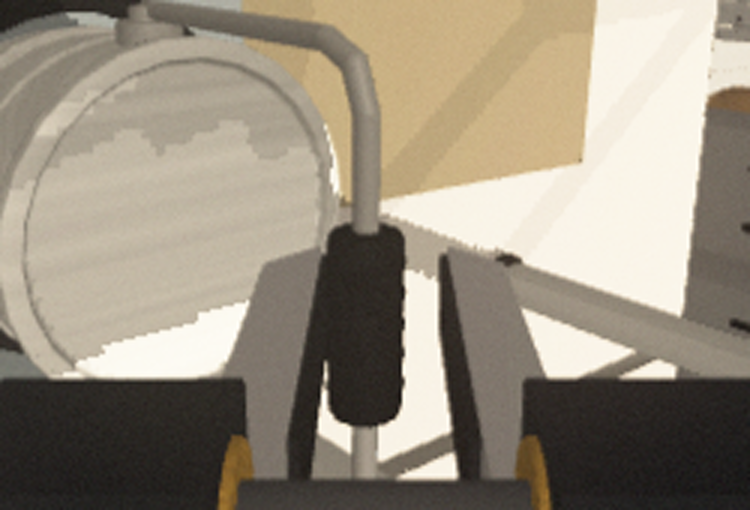

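View pics/s6.png

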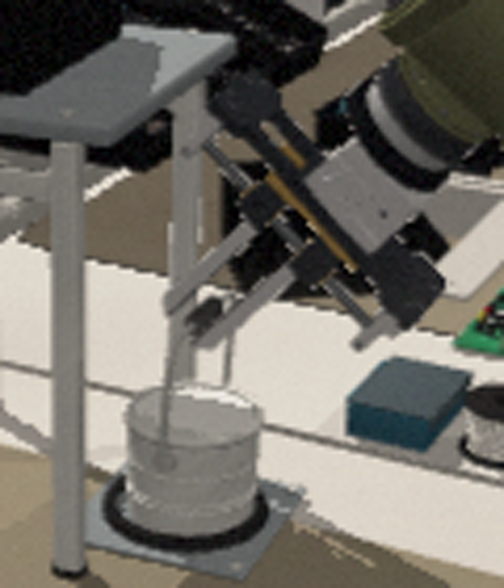

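The bail is upright (about 1.5 rad) and the canister is still in its nest. Centre, clamp, and in parallel fit a kinematic model for the transfer.

Call:
jog_arm --pt "0 -0.35 0 0 0 0 2.2" --pt "0 0 0 0 0 0 1.4" --pt "0 0 0 0 0 0 0.6" --pt "0 0 0 0 0 0 0.6" --pt "0 0 0 0 0 0 0.6" --squeeze 30

```text
clock: 11.92
eef_pos: [616.6, -268.4, 128.0]
eef_rot: [2.409, -0.001, 1.626]
wrist_force: [-0.2, -0.3, -1.5]
finger_gap: 13.1
```

```bash
cat > kin.py <<'E'
from plan import *
from scipy.optimize import least_squares
data=[([-1.29962144,.300457246,1.52162965,0,1.32073982,-.06657],[182.18,-518.63,194.67],[-3.14036,0,.33774]),
([-0.7898,.3244,1.9917,1.1142,.5921,-1.734],[520.64,-273.45,80.9],[2.4092,-.001046,1.6266]),
([-0.7586,.3911,1.9624,1.1738,.5561,-1.7792],[539.35,-272.36,59.96],[2.4093,-.00115,1.62659]),
([-0.7158,.3355,1.8851,.9968,.5892,-1.5352],[567.18,-271.07,109.72],[2.40871,-.00055,1.62632]),
([-0.6799,.348,1.8224,.9316,.5938,-1.4314],[592.43,-269.71,124.94],[2.409,-.001,1.626]),
([-0.6447,.3811,1.7596,.8891,.589,-1.3569],[619.18,-268.2,130.35],[2.409,-.001,1.626])]
rz=lambda a:Ro.from_euler('z',a).as_matrix(); ry=lambda a:Ro.from_euler('y',a).as_matrix()
def fk(q,P):
    a1,e,d1,L2,b,L3,c,Lt,off=P
    R=rz(q[0]); p=R@np.array([a1,e,d1]); R=R@ry(q[1]); p=p+R@np.array([0,0,L2]); R=R@ry(q[2]); p=p+R@np.array([b,0,L3])
    R=R@rz(q[3]*sg[0]); R=R@ry(q[4]); p=p+R@np.array([c,0,Lt]); R=R@rz(q[5]*sg[1]+off); return p,R
sg=(1,1)
if __name__=="__main__":
  best=None
  for sg in ((1,1),(1,-1),(-1,1),(-1,-1)):
   for off in (0,1.57,3.14,-1.57):
    def f(P):
        o=[]
        for q,p,e in data:
            pp,R=fk(q,P); o+=list(pp-p)+list(200*Ro.from_matrix(R.T@Rrpy(e)).as_rotvec())
        o+=list(.01*np.array([P[0],P[4],P[6]]));return np.array(o)
    r=least_squares(f,[0,30,300,400,0,400,0,250,off],x_scale=[50,50,100,100,50,100,50,100,.5],max_nfev=400)
    if best is None or r.cost<best[0]: best=(r.cost,sg,r.x,f(r.x))
  print(best[0],best[1],best[2].round(3)); print(best[3][:36].reshape(-1,6).round(2))
E
python3 kin.py
python3 - <<'E'
from plan import *
s=read_state(); print(s["clock"],s["eef_pos"],s["eef_rot"],s["joints"].round(4),s["finger_gap"],s["wrist_force"]); 
E
```

```text
0.09464109995661635 (1, 1) [ 4.90000e-02  3.66020e+01  2.21594e+02  4.23822e+02  4.08670e+01
  4.47519e+02 -3.50000e-02  2.80894e+02  1.57100e+00]
[[ 0.    0.01  0.    0.   -0.02 -0.03]
 [ 0.02  0.02  0.    0.   -0.   -0.02]
 [-0.01 -0.02 -0.   -0.    0.01 -0.03]
 [ 0.   -0.   -0.01 -0.    0.   -0.05]
 [ 0.01 -0.03  0.01  0.05  0.05  0.06]
 [-0.01  0.03 -0.01  0.03  0.02  0.07]]
11.925 [ 616.60369314 -268.35115746  127.96072681] [ 2.40891413e+00 -5.94225615e-04  1.62625785e+00] [-0.648   0.3807  1.7669  0.8978  0.5868 -1.3695] 13.081784592723675 [-0.16088815 -0.25784338 -1.50362823]
```

```bash
cat > ik.py <<'E'
from kin import *
P0=[.049,36.602,221.594,423.822,40.867,447.519,-.035,280.894,1.571]
lo=np.array([-3.03,-.79,.23,-1.04,0,-2.55]);hi=np.array([3.03,2.21,2.52,4.18,3.07,2.55])
def ik(p,R,q0):
    f=lambda q:np.r_[fk(q,P0)[0]-p,200*Ro.from_matrix(fk(q,P0)[1].T@R).as_rotvec()]
    r=least_squares(f,q0); return r.x,np.abs(r.fun).max()
E
python3 - <<'E'
from ik import *
for lean in (42,36,30):
  q=np.array([-0.648,.3807,1.7669,.8978,.5868,-1.3695]); print(lean)
  W=[(600,-269,147),(597,-269,170),(480,-265,260),(480,0,260),(480,100,260),(480,195,260),(520,197.5,250),(562,200,250),(562,200,206)]
  for a,b in zip(W,W[1:]):
    for t in np.linspace(0,1,6)[1:]:
        G=np.array(a)*(1-t)+np.array(b)*t; R=Rt(42 if (a[1]<-260 and b[1]<-260) else lean,.058); q,e=ik(G+25*R[:,2],R,q)
    print(np.array(b),q.round(2),round(e,2))
E
```

```text
42
[ 597 -269  170] [-0.65  0.34  1.76  0.85  0.62 -1.31] 0.0
[ 480 -265  260] [-0.82  0.02  1.91  0.75  0.85 -1.28] 0.0
[480   0 260] [-0.15 -0.25  2.14  0.27  0.54 -0.39] 0.0
[480 100 260] [ 0.17 -0.21  2.12 -0.15  0.51  0.22] 0.0
[480 195 260] [ 0.44 -0.11  2.04 -0.47  0.57  0.69] 0.0
[520.  197.5 250. ] [ 0.4  -0.01  1.97 -0.46  0.53  0.66] 0.0
[562 200 250] [ 0.37  0.08  1.87 -0.42  0.52  0.61] 0.0
[562 200 206] [ 0.37  0.13  1.92 -0.52  0.43  0.71] 0.0
36
[ 597 -269  170] [-0.65  0.34  1.76  0.85  0.62 -1.31] 0.0
[ 480 -265  260] [-0.82  0.02  1.91  0.75  0.85 -1.28] 0.0
[480   0 260] [-0.14 -0.21  2.08  0.19  0.67 -0.31] 0.0
[480 100 260] [ 0.16 -0.18  2.05 -0.1   0.65  0.17] 0.0
[480 195 260] [ 0.42 -0.09  1.97 -0.33  0.69  0.56] 0.0
[520.  197.5 250. ] [ 0.38  0.01  1.9  -0.32  0.65  0.52] 0.0
[562 200 250] [ 0.35  0.1   1.8  -0.29  0.65  0.47] 0.0
[562 200 206] [ 0.35  0.15  1.86 -0.33  0.55  0.53] 0.0
30
[ 597 -269  170] [-0.65  0.34  1.76  0.85  0.62 -1.31] 0.0
[ 480 -265  260] [-0.82  0.02  1.91  0.75  0.85 -1.28] 0.0
[480   0 260] [-0.13 -0.17  2.01  0.13  0.79 -0.25] 0.0
[480 100 260] [ 0.16 -0.14  1.98 -0.07  0.78  0.13] 0.0
[480 195 260] [ 0.4  -0.05  1.9  -0.23  0.81  0.46] 0.0
[520.  197.5 250. ] [ 0.37  0.05  1.83 -0.22  0.78  0.43] 0.0
[562 200 250] [ 0.34  0.14  1.73 -0.2   0.78  0.39] 0.0
[562 200 206] [ 0.34  0.18  1.79 -0.22  0.68  0.42] 0.0
```

Call:
jog_arm --pt "0 0.2 -0.22 0 0 0 0.6" --pt "0 0.33 -0.37 0 0 0 0.6" --pt "0 0.3 -0.4 0 0 0 0.6" --pt "0 0.3 -0.4 0 0 0 0.6" --pt "0 0.25 -0.42 0 0 0 0.6" --pt "0 0.1 -0.2 0 0 0 0.6" --pt "0 0 0 0 0 0 0.6" --squeeze 30

```text
clock: 12.8
eef_pos: [614.2, -268.5, 153.1]
eef_rot: [2.409, -0.0, 1.626]
wrist_force: [0.1, -0.3, -3.7]
finger_gap: 13.1
```

```bash
python3 - <<'E'
from arc import *
s=read_state(); print(s["clock"],s["eef_pos"],s["joints"].round(4),s["finger_gap"],s["wrist_force"]); 
d=camera("side"); save(d,"d14.png",(200,170,360,350),3.3); e=camera("scene");save(e,"s7.png",(280,80,400,220),4.2)
E
```

```text
12.8 [ 614.17132489 -268.53901471  153.06463503] [-0.6511  0.3399  1.755   0.8409  0.6226 -1.3023] 13.07718684384269 [ 0.1086773  -0.32581242 -3.74876547]
```

View pics/d14.png

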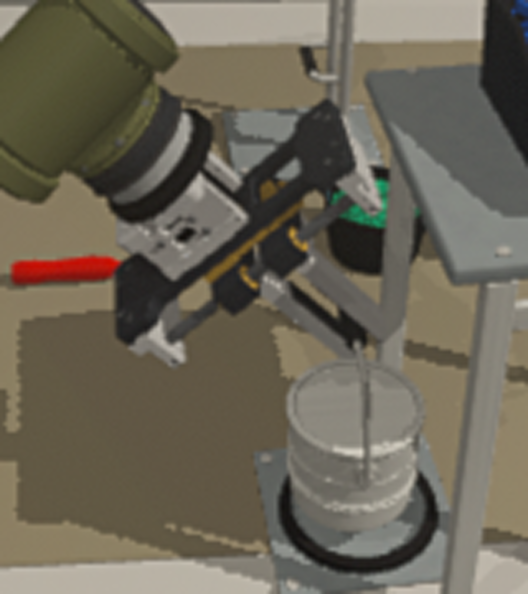

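View pics/s7.png

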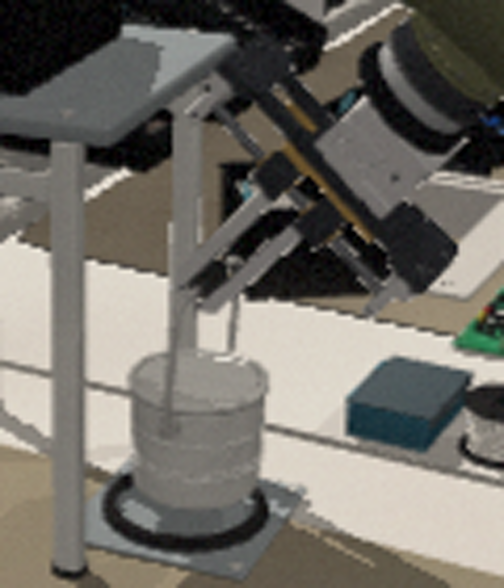

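Lifted clear and upright, with 3.7 N on the wrist. Now carry it.

```bash
python3 - <<'E'
from arc import *
R=Rt(42,.057);T=lambda *g:(np.array(g,float)+25*R[:,2],R)
rows([T(585,-269,178),T(492,-262,250),T(482,-250,257)],[.6]*3,[2,10,2])
E
```

```text
[[0.05,-0.24,-0.66,-0.0,0.0,-0.0,0.6],[0.05,-0.24,-0.66,-0.0,0.0,-0.0,0.6],[0.12,-0.21,-1.15,-0.0,0.0,-0.0,0.6],[0.12,-0.21,-1.15,-0.0,0.0,-0.0,0.6],[0.12,-0.21,-1.15,-0.0,0.0,-0.0,0.6],[0.12,-0.21,-1.15,-0.0,0.0,-0.0,0.6],[0.12,-0.21,-1.15,-0.0,0.0,-0.0,0.6],[0.12,-0.21,-1.15,-0.0,0.0,-0.0,0.6],[0.12,-0.21,-1.15,-0.0,0.0,-0.0,0.6],[0.12,-0.21,-1.15,-0.0,0.0,-0.0,0.6],[0.12,-0.21,-1.15,-0.0,0.0,-0.0,0.6],[0.12,-0.21,-1.15,-0.0,0.0,-0.0,0.6],[0.64,-0.09,-0.59,-0.0,0.0,-0.0,0.6],[0.64,-0.09,-0.59,-0.0,0.0,-0.0,0.6]]
```

Call:
jog_arm --pt "0.05 -0.24 -0.66 0 0 0 0.6" --pt "0.05 -0.24 -0.66 0 0 0 0.6" --pt "0.12 -0.21 -1.15 0 0 0 0.6" --pt "0.12 -0.21 -1.15 0 0 0 0.6" --pt "0.12 -0.21 -1.15 0 0 0 0.6" --pt "0.12 -0.21 -1.15 0 0 0 0.6" --pt "0.12 -0.21 -1.15 0 0 0 0.6" --pt "0.12 -0.21 -1.15 0 0 0 0.6" --pt "0.12 -0.21 -1.15 0 0 0 0.6" --pt "0.12 -0.21 -1.15 0 0 0 0.6" --pt "0.12 -0.21 -1.15 0 0 0 0.6" --pt "0.12 -0.21 -1.15 0 0 0 0.6" --pt "0.64 -0.09 -0.59 0 0 0 0.6" --pt "0.64 -0.09 -0.59 0 0 0 0.6"

```text
clock: 14.65
eef_pos: [498.4, -248.7, 238.7]
eef_rot: [2.409, -0.001, 1.626]
wrist_force: [-0.4, 0.1, -3.6]
finger_gap: 13.0
```

```bash
python3 - <<'E'
from arc import *
s=read_state(); print(s["clock"],s["eef_pos"],s["eef_rot"],s["joints"].round(4),s["finger_gap"],s["wrist_force"]); 
d=camera("side"); save(d,"d15.png",(120,120,360,340),3)
R=Rt(42,.057);T=lambda *g:(np.array(g,float)+25*R[:,2],R)
rows([T(480,190,255)],[.6],[36])
E
```

```text
14.65 [ 498.41722872 -248.65935383  238.67352493] [ 2.40881958e+00 -6.68612653e-04  1.62616982e+00] [-7.8560e-01 -8.0000e-04  1.9366e+00  7.5030e-01  8.2080e-01 -1.2590e+00] 13.03934651351962 [-0.38387099  0.07008508 -3.57974056]
[[1.22,0.04,0.05,0.0,0.0,-0.0,0.6],[1.22,0.04,0.05,0.0,0.0,-0.0,0.6],[1.22,0.04,0.05,0.0,0.0,-0.0,0.6],[1.22,0.04,0.05,0.0,0.0,-0.0,0.6],[1.22,0.04,0.05,0.0,0.0,-0.0,0.6],[1.22,0.04,0.05,0.0,0.0,-0.0,0.6],[1.22,0.04,0.05,0.0,0.0,-0.0,0.6],[1.22,0.04,0.05,0.0,0.0,-0.0,0.6],[1.22,0.04,0.05,0.0,0.0,-0.0,0.6],[1.22,0.04,0.05,0.0,0.0,-0.0,0.6],[1.22,0.04,0.05,0.0,0.0,-0.0,0.6],[1.22,0.04,0.05,0.0,0.0,-0.0,0.6],[1.22,0.04,0.05,0.0,0.0,-0.0,0.6],[1.22,0.04,0.05,0.0,0.0,-0.0,0.6],[1.22,0.04,0.05,0.0,0.0,-0.0,0.6],[1.22,0.04,0.05,0.0,0.0,-0.0,0.6],[1.22,0.04,0.05,0.0,0.0,-0.0,0.6],[1.22,0.04,0.05,0.0,0.0,-0.0,0.6],[1.22,0.04,0.05,0.0,0.0,-0.0,0.6],[1.22,0.04,0.05,0.0,0.0,-0.0,0.6],[1.22,0.04,0.05,0.0,0.0,-0.0,0.6],[1.22,0.04,0.05,0.0,0.0,-0.0,0.6],[1.22,0.04,0.05,0.0,0.0,-0.0,0.6],[1.22,0.04,0.05,0.0,0.0,-0.0,0.6],[1.22,0.04,0.05,0.0,0.0,-0.0,0.6],[1.22,0.04,0.05,0.0,0.0,-0.0,0.6],[1.22,0.04,0.05,0.0,0.0,-0.0,0.6],[1.22,0.04,0.05,0.0,0.0,-0.0,0.6],[1.22,0.04,0.05,0.0,0.0,-0.0,0.6],[1.22,0.04,0.05,0.0,0.0,-0.0,0.6],[1.22,0.04,0.05,0.0,0.0,-0.0,0.6],[1.22,0.04,0.05,0.0,0.0,-0.0,0.6],[1.22,0.04,0.05,0.0,0.0,-0.0,0.6],[1.22,0.04,0.05,0.0,0.0,-0.0,0.6],[1.22,0.04,0.05,0.0,0.0,-0.0,0.6],[1.22,0.04,0.05,0.0,0.0,-0.0,0.6]]
```

View pics/d15.png

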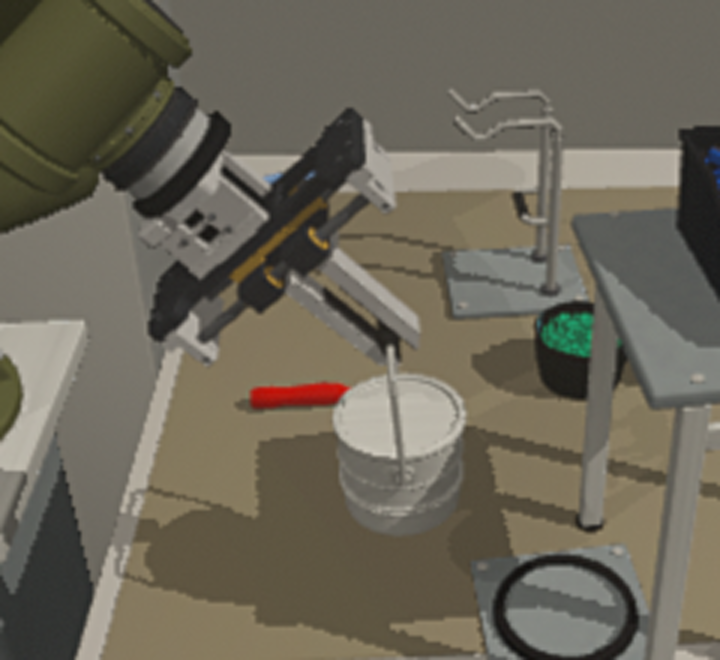

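Call:
jog_arm --pt "0.5 0.02 0.02 0 0 0 0.6" --pt "1.0 0.03 0.04 0 0 0 0.6" --pt "1.4 0.04 0.05 0 0 0 0.6" --pt "1.5 0.05 0.06 0 0 0 0.6" --pt "1.5 0.05 0.06 0 0 0 0.6" --pt "1.5 0.05 0.06 0 0 0 0.6" --pt "1.5 0.05 0.06 0 0 0 0.6" --pt "1.5 0.05 0.06 0 0 0 0.6" --pt "1.5 0.05 0.06 0 0 0 0.6" --pt "1.5 0.05 0.06 0 0 0 0.6" --pt "1.5 0.05 0.06 0 0 0 0.6" --pt "1.5 0.05 0.06 0 0 0 0.6" --pt "1.5 0.05 0.06 0 0 0 0.6" --pt "1.5 0.05 0.06 0 0 0 0.6" --pt "1.5 0.05 0.06 0 0 0 0.6" --pt "1.5 0.05 0.06 0 0 0 0.6" --pt "1.5 0.05 0.06 0 0 0 0.6" --pt "1.5 0.05 0.06 0 0 0 0.6" --pt "1.5 0.05 0.06 0 0 0 0.6" --pt "1.5 0.05 0.06 0 0 0 0.6"

```text
clock: 17.2
eef_pos: [497.2, 36.4, 236.7]
eef_rot: [2.408, -0.001, 1.627]
wrist_force: [0.5, 0.4, -3.2]
finger_gap: 13.2
```

Call:
jog_arm --pt "1.5 0.05 0.06 0 0 0 0.6" --pt "1.5 0.05 0.06 0 0 0 0.6" --pt "1.5 0.05 0.06 0 0 0 0.6" --pt "1.5 0.05 0.06 0 0 0 0.6" --pt "1.5 0.05 0.06 0 0 0 0.6" --pt "1.5 0.05 0.06 0 0 0 0.6" --pt "1.5 0.05 0.06 0 0 0 0.6" --pt "1.4 0.05 0.06 0 0 0 0.6" --pt "1.2 0.05 0.06 0 0 0 0.6" --pt "0.9 0.03 0.04 0 0 0 0.6" --pt "0.5 0.02 0.02 0 0 0 0.6" --pt "0 0 0 0 0 0 0.6" --pt "0 0 0 0 0 0 0.6"

```text
clock: 18.82
eef_pos: [497.1, 180.3, 235.5]
eef_rot: [2.409, -0.001, 1.626]
wrist_force: [0.3, -0.1, -3.8]
finger_gap: 12.7
```

```bash
python3 - <<'E'
from arc import *
s=read_state(); print(s["clock"],s["eef_pos"],s["eef_rot"],s["joints"].round(4),s["finger_gap"],s["wrist_force"]); 
d=camera("side"); save(d,"d16.png",(200,90,360,210),4.8); e=camera("scene"); save(e,"s8.png",(140,130,380,330),3.3); c=camera("wrist"); save(c,"w9.png")
R=Rrpy(s["eef_rot"]);print(s["eef_pos"]-25*R[:,2])
import pickle; pickle.dump((s,d,e,c),open("t.pkl","wb"))
E
```

```text
18.825 [497.12186532 180.34057233 235.53068787] [ 2.40869731e+00 -6.78833498e-04  1.62621638e+00] [ 0.3979 -0.1236  2.0593 -0.4456  0.547   0.6468] 12.683286313425263 [ 0.33733172 -0.07961192 -3.8348458 ]
[480.42263348 179.4015185  254.11169521]
```

View pics/d16.png

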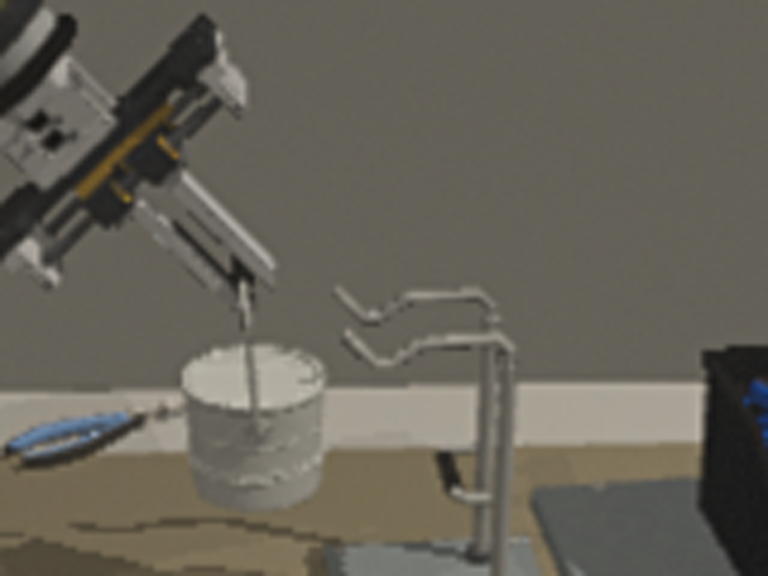

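View pics/s8.png

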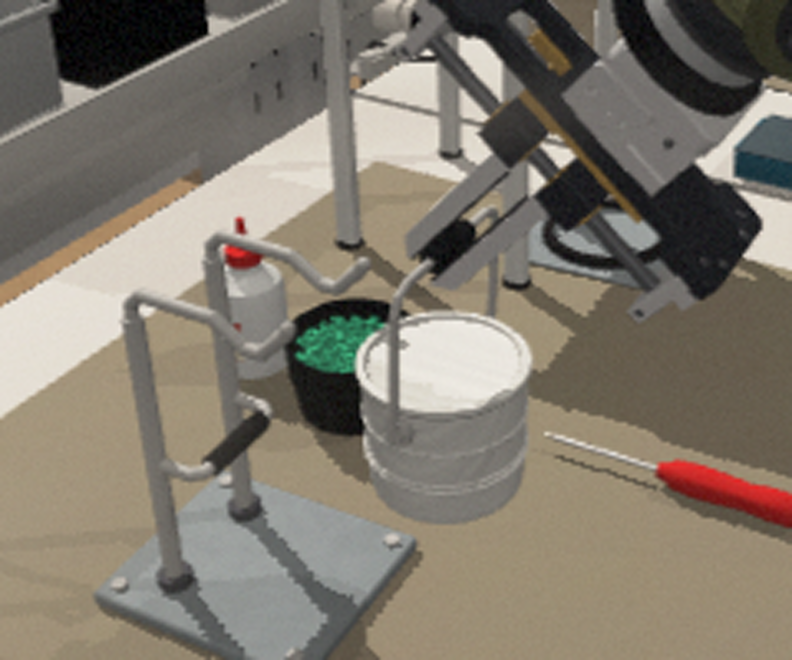

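View pics/w9.png

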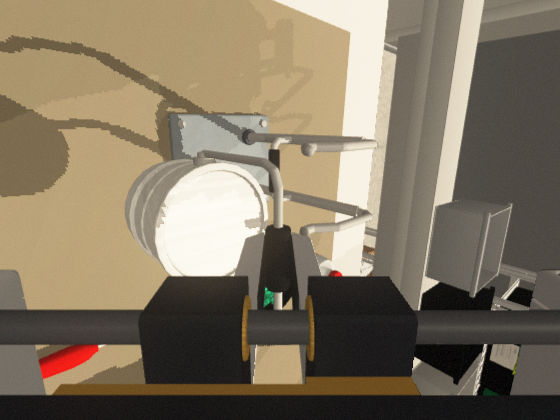

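```bash
python3 - <<'E'
import pickle
from plan import *
s,d,e,c=pickle.load(open("t.pkl","rb")); R=Rrpy(s["eef_rot"])
D=lambda x,y:(200+x/4.8,90+y/4.8); S=lambda x,y:(140+x/3.3,130+y/3.3)
print("grip",tri([e,d],[S(447,248),D(243,268)]))
W=np.array([562.3,200,0]);yw=.059
def st(x,y,z): return W+np.array([np.cos(yw)*x-np.sin(yw)*y,np.sin(yw)*x+np.cos(yw)*y,z])
for y in (35,-35):
  for x,z in ((-22,220),(1,200)): print(y,x,(proj(d,[st(x,y,z)])-[200,90])*4.8,(proj(e,[st(x,y,z)])-[140,130])*3.3,proj(c,[st(x,y,z)]))
# triangulated tips/dips from these images
print("tip+",tri([e,d],[S(290,330),D(340,292)]),st(-22,35,220)); print("tip-",tri([e,d],[S(362,267),D(350,335)]),st(-22,-35,220))
print("dip+",tri([e,d],[S(255,352),D(373,318)]),st(1,35,200)); print("dip-",tri([e,d],[S(327,285),D(383,362)]),st(1,-35,200))
for r in recognise(e,"bail_grip")[:1]: print(toworld(e,r["centre"]))
print(R.T@(st(-22,35,220)-s["eef_pos"]))
E
```

```text
grip [479.42973225 179.91617149 255.97058225]
35 -22 [[333.01424733 288.35784994]] [[286.2370765  326.19540704]] [[309.1156538  153.25707866]]
35 1 [[368.20975955 315.39419709]] [[252.08651293 348.09306366]] [[310.1472311 149.6658373]]
-35 -22 [[343.87122317 333.94727677]] [[360.87553168 261.29418061]] [[307.03141021 244.07726934]]
-35 1 [[380.7362081  361.82675937]] [[327.24145125 283.28956419]] [[308.21765044 231.08891441]]
tip+ [540.78787008 230.92671301 217.02228938] [538.27447773 233.64185309 220.        ]
tip- [544.21039252 163.88229763 217.61066461] [542.40208206 163.76365276 220.        ]
dip+ [562.81846747 233.49625717 197.51402495] [561.23445784 234.99806595 200.        ]
dip- [566.19679913 165.32312228 199.26594725] [565.36206217 165.11986561 200.        ]
[50.92938011 22.32016557 41.03382451]
```

```bash
python3 - <<'E'
from arc import *
R=Rt(42,.057);T=lambda *g:(np.array(g,float)+25*R[:,2],R)
rows([T(486,196,247),T(558,199.2,247),T(563,199.5,247)],[.6]*3,[4,8,1])
E
```

```text
[[0.41,-0.0,0.24,-0.0,0.0,-0.0,0.6],[0.41,-0.0,0.24,-0.0,0.0,-0.0,0.6],[0.41,-0.0,0.24,-0.0,0.0,-0.0,0.6],[0.41,-0.0,0.24,-0.0,0.0,-0.0,0.6],[-0.01,0.67,0.6,-0.0,0.0,-0.0,0.6],[-0.01,0.67,0.6,-0.0,0.0,-0.0,0.6],[-0.01,0.67,0.6,-0.0,0.0,-0.0,0.6],[-0.01,0.67,0.6,-0.0,0.0,-0.0,0.6],[-0.01,0.67,0.6,-0.0,0.0,-0.0,0.6],[-0.01,0.67,0.6,-0.0,0.0,-0.0,0.6],[-0.01,0.67,0.6,-0.0,0.0,-0.0,0.6],[-0.01,0.67,0.6,-0.0,0.0,-0.0,0.6],[0.0,0.36,0.36,-0.0,0.0,-0.1,0.6]]
```

Call:
jog_arm --pt "0.41 0 0.24 0 0 0 0.6" --pt "0.41 0 0.24 0 0 0 0.6" --pt "0.41 0 0.24 0 0 0 0.6" --pt "0.41 0 0.24 0 0 0 0.6" --pt "-0.01 0.5 0.45 0 0 0 0.6" --pt "-0.01 0.67 0.6 0 0 0 0.6" --pt "-0.01 0.67 0.6 0 0 0 0.6" --pt "-0.01 0.67 0.6 0 0 0 0.6" --pt "-0.01 0.67 0.6 0 0 0 0.6" --pt "-0.01 0.67 0.6 0 0 0 0.6" --pt "-0.01 0.67 0.6 0 0 0 0.6" --pt "-0.01 0.67 0.6 0 0 0 0.6" --pt "0 0.36 0.33 0 0 0 0.6" --pt "0 0.17 0.15 0 0 0 0.6" --pt "0 0 0 0 0 0 0.6" --pt "0 0 0 0 0 0 0.6"

```text
clock: 21.02
eef_pos: [579.3, 200.7, 228.6]
eef_rot: [2.409, -0.0, 1.626]
wrist_force: [0.4, 0.6, -3.6]
finger_gap: 12.9
```

```bash
python3 - <<'E'
from arc import *
s=read_state(); print(s["clock"],s["eef_pos"],s["eef_rot"],s["joints"].round(4),s["finger_gap"],s["wrist_force"]); 
d=camera("side"); save(d,"d17.png",(220,100,340,220),5); e=camera("scene"); save(e,"s9.png",(150,150,310,330),3.3); c=camera("wrist"); save(c,"w10.png")
R=Rrpy(s["eef_rot"]);print(s["eef_pos"]-25*R[:,2])
import pickle; pickle.dump((s,d,e,c),open("t.pkl","wb"))
E
```

```text
21.025 [579.34681257 200.67117889 228.55015228] [ 2.40873312e+00 -4.67731711e-04  1.62639270e+00] [ 0.3677  0.0824  1.8752 -0.4292  0.5154  0.6146] 12.943011539045354 [ 0.38659188  0.57885274 -3.64364016]
[562.6481929  199.73313388 247.13176074]
```

View pics/d17.png

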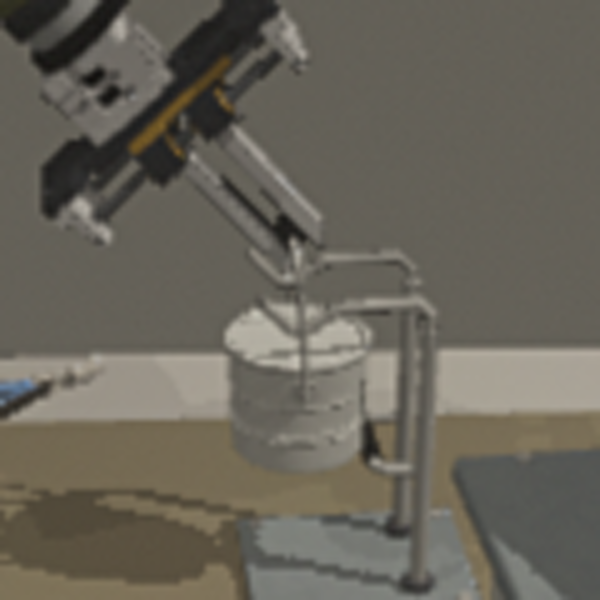

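View pics/s9.png

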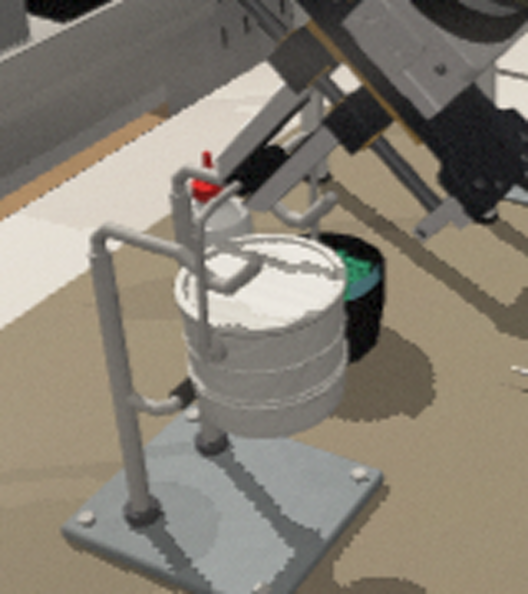

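View pics/w10.png

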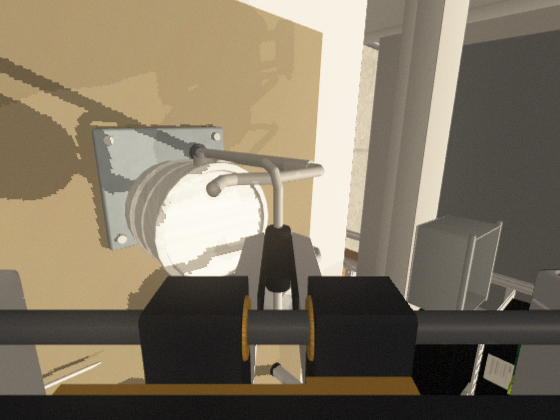

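Over the dips, and the canister hangs upright below the prongs. Lower it.

Call:
jog_arm --pt "0 -0.33 0.37 0 0 0 0.6" --pt "0 -0.33 0.37 0 0 0 0.6" --pt "0 -0.33 0.37 0 0 0 0.6" --pt "0 -0.33 0.37 0 0 0 0.6" --pt "0 -0.33 0.37 0 0 0 0.6" --pt "0 -0.33 0.37 0 0 0 0.6" --pt "0 -0.27 0.3 0 0 0 0.6" --pt "0 -0.14 0.15 0 0 0 0.6" --pt "0 0 0 0 0 0 0.6"

```text
clock: 22.3
eef_pos: [579.6, 200.7, 192.6]
eef_rot: [2.409, -0.0, 1.626]
wrist_force: [-0.4, 0.3, -3.0]
finger_gap: 13.2
```

```bash
python3 - <<'E'
from arc import *
s=read_state(); print(s["clock"],s["eef_pos"],s["finger_gap"],s["wrist_force"]); 
R=Rrpy(s["eef_rot"]);print(s["eef_pos"]-25*R[:,2])
d=camera("side"); save(d,"d18.png",(220,100,340,220),5); e=camera("scene"); save(e,"s10.png",(150,150,310,330),3.3)
E
```

```text
22.3 [579.57773    200.6764327  192.61571847] 13.203503480434044 [-0.40996035  0.33352168 -2.99022137]
[562.88122574 199.74051792 211.19933515]
```

View pics/d18.png

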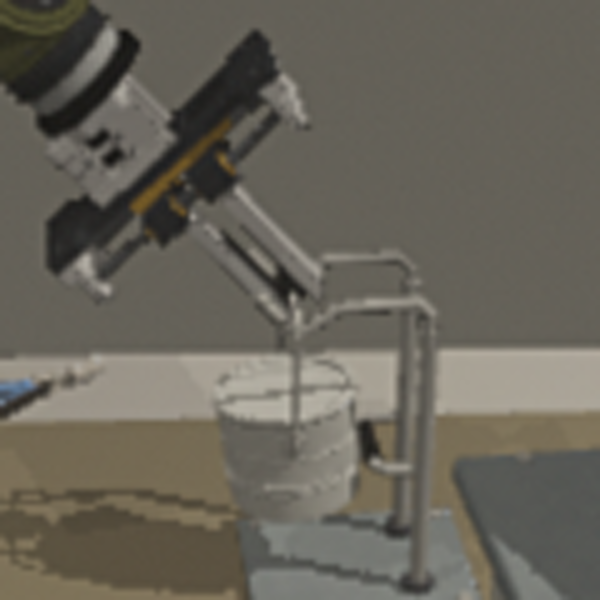

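View pics/s10.png

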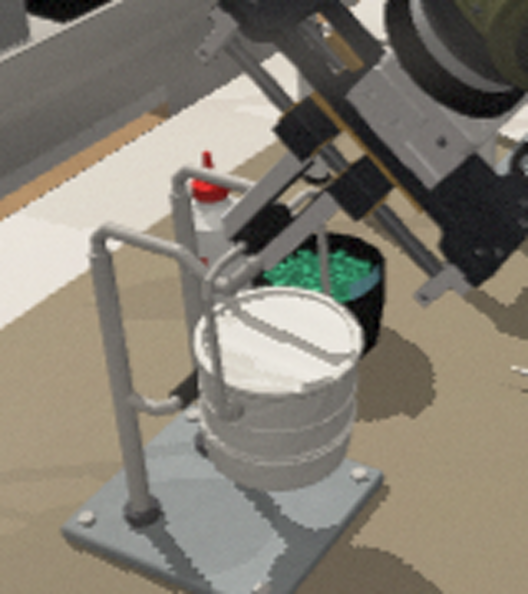

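Call:
jog_arm --pt "0 -0.13 0.15 0 0 0 0.6" --pt "0 -0.13 0.15 0 0 0 0.6" --pt "0 0 0 0 0 0 0.6"

```text
clock: 22.78
eef_pos: [579.6, 200.6, 188.4]
eef_rot: [2.409, -0.0, 1.626]
wrist_force: [-0.4, -0.4, -3.5]
finger_gap: 13.4
```

```bash
python3 - <<'E'
from arc import *
s=read_state(); print(s["clock"],s["eef_pos"],s["finger_gap"],s["wrist_force"])
d=camera("side"); save(d,"d19.png",(250,130,330,220),6.6)
E
```

```text
22.775 [579.5749528  200.63173323 188.44438652] 13.42357219692333 [-0.39000539 -0.37948051 -3.48090623]
```

View pics/d19.png

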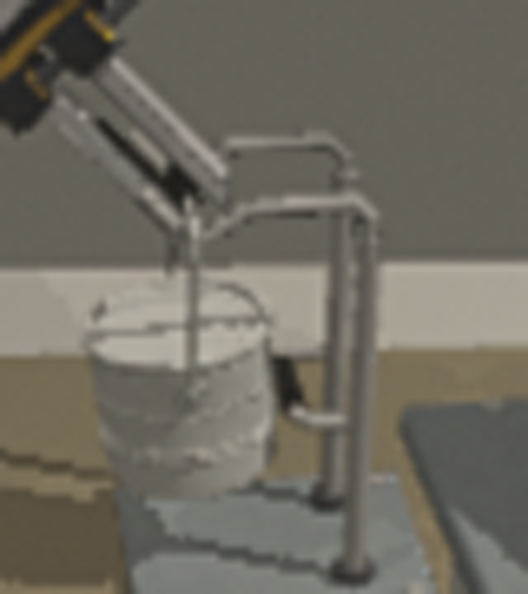

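Call:
jog_arm --pt "0 -0.1 0.11 0 0 0 0.6" --pt "0 -0.1 0.11 0 0 0 0.6" --pt "0 0 0 0 0 0 0.6"

```text
clock: 23.2
eef_pos: [579.7, 200.7, 185.6]
eef_rot: [2.409, -0.0, 1.626]
wrist_force: [0.2, -0.1, -3.4]
finger_gap: 13.2
```

```bash
python3 - <<'E'
from arc import *
s=read_state(); print(s["clock"],s["eef_pos"],s["finger_gap"],s["wrist_force"])
d=camera("side"); save(d,"d20.png",(250,130,330,220),6.6); e=camera("scene"); save(e,"s11.png",(170,190,270,310),5)
E
```

```text
23.2 [579.66392834 200.65286682 185.64999128] 13.18129187715959 [ 0.23311509 -0.08533161 -3.40260115]
```

View pics/d20.png

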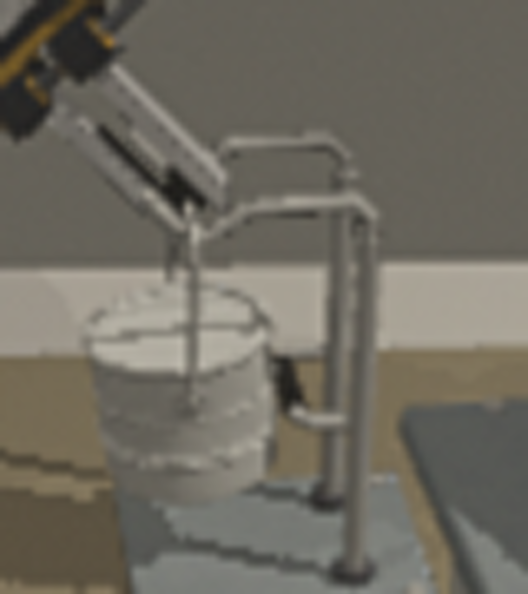

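View pics/s11.png

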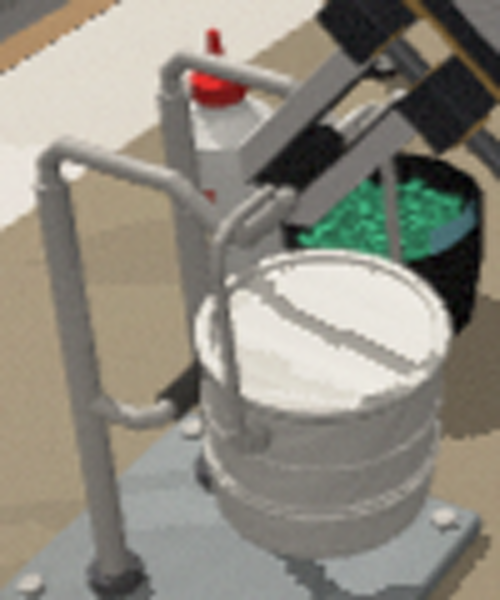

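Call:
jog_arm --pt "0 -0.1 0.11 0 0 0 0.6" --pt "0 0 0 0 0 0 0.6"

```text
clock: 23.55
eef_pos: [580.0, 200.8, 184.9]
eef_rot: [2.407, -0.001, 1.626]
wrist_force: [1.1, -0.4, 1.6]
finger_gap: 13.2
```

Call:
jog_arm --pt "0 -0.1 0.11 0 0 0 0.6" --pt "0 0 0 0 0 0 0.6"

```text
clock: 23.8
eef_pos: [580.5, 200.9, 184.6]
eef_rot: [2.405, -0.001, 1.627]
wrist_force: [-1.8, -1.6, 8.6]
finger_gap: 13.2
```

Seated: the load has moved from the gripper to the prongs. Ease up, open, then look.

Call:
jog_arm --pt "0 0.1 -0.11 0 0 0 0.6" --pt "0 0 0 0 0 0 0.9" --pt "0 0 0 0 0 0 1.3" --pt "0 0 0 0 0 0 1.7" --pt "0 0 0 0 0 0 2.2" --pt "0 0 0 0 0 0 2.8" --pt "0 0 0 0 0 0 3.0" --pt "0 0 0 0 0 0 3.0" --squeeze 15

```text
clock: 24.8
eef_pos: [579.6, 200.7, 184.2]
eef_rot: [2.409, -0.0, 1.626]
wrist_force: [-0.9, 0.4, 0.3]
finger_gap: 29.7
```

```bash
python3 - <<'E'
from arc import *
s=read_state(); print(s["clock"],s["eef_pos"],s["finger_gap"],s["wrist_force"])
d=camera("side"); save(d,"d21.png",(250,130,330,220),6.6); e=camera("scene"); save(e,"s12.png",(170,190,270,310),5); c=camera("wrist"); save(c,"w11.png",(150,100,400,320),2.6)
E
```

```text
24.8 [579.58897429 200.69209518 184.18056362] 29.68372029335745 [-0.90303455  0.4007037   0.34251161]
```

View pics/d21.png

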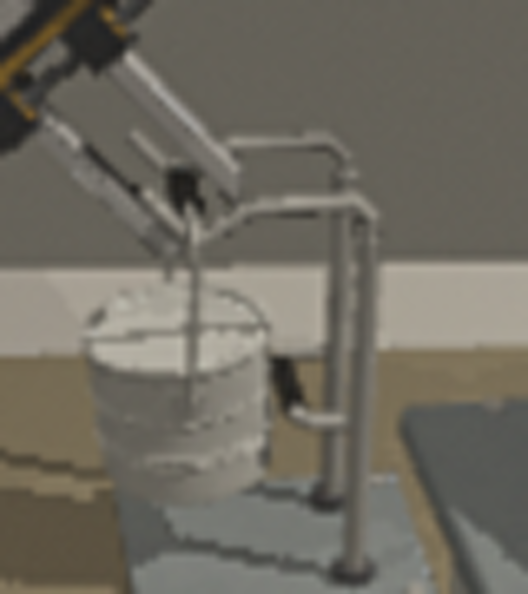

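View pics/s12.png

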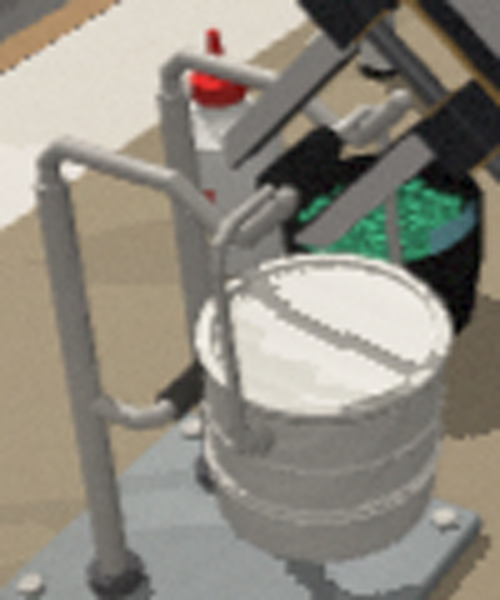

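View pics/w11.png

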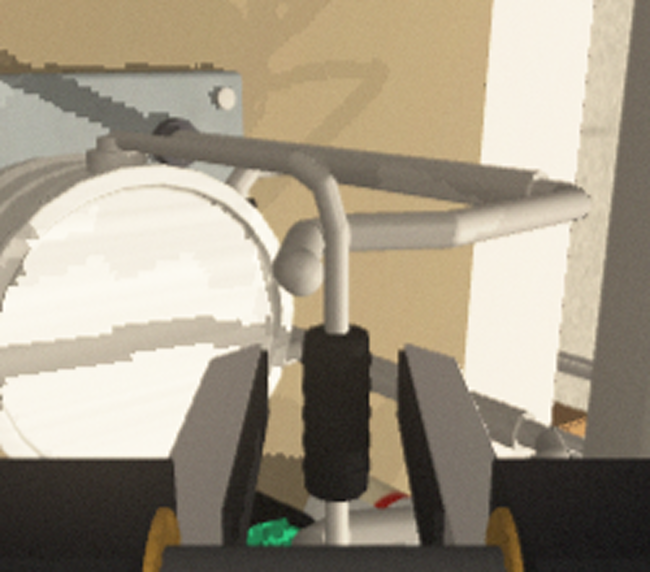

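The bail sits in both dips with the fingers clear on each side. Withdraw straight back.

Call:
jog_arm --pt "0 0 -0.4 0 0 0 3.0" --pt "0 0 -0.8 0 0 0 3.0" --pt "0 0 -1.0 0 0 0 3.0" --pt "0 0 -1.2 0 0 0 3.0" --pt "0 0 -1.5 0 0 0 3.0" --pt "0 0 -2.0 0 0 0 3.0" --pt "0 0 -2.0 0 0 0 3.0" --pt "0 0 -2.0 0 0 0 3.0" --pt "0 0 -2.0 0 0 0 3.0" --pt "0 0 -1.0 0 0 0 3.0" --pt "0 0 0 0 0 0 3.0" --pt "0 0 0 0 0 0 3.0"

```text
clock: 26.45
eef_pos: [486.9, 195.4, 287.0]
eef_rot: [2.409, -0.0, 1.626]
wrist_force: [0.2, -0.1, 0.5]
finger_gap: 29.9
```

```bash
python3 - <<'E'
from arc import *
s=read_state(); print(s["clock"],s["eef_pos"],s["finger_gap"],s["wrist_force"])
d=camera("side"); save(d,"d22.png",(240,120,340,220),6); e=camera("scene"); save(e,"s13.png",(150,180,400,320),3.1)
print([toworld(e,r["centre"]).round(0) for r in recognise(e,"bail_grip")[:1]])
for th in ["parts_cup","driver","bottle"]: print(th,[toworld(e,r["centre"]).round(0) for r in recognise(e,th)[:1]])
E
```

```text
26.45 [486.85350282 195.4185026  287.03415334] 29.864610544842762 [ 0.1670801  -0.1363747   0.46034963]
[array([554., 212., 203.])]
parts_cup [array([653.,  30.,  58.])]
driver [array([384.,   8.,  15.])]
bottle [array([741.,  39.,  72.])]
```

View pics/d22.png

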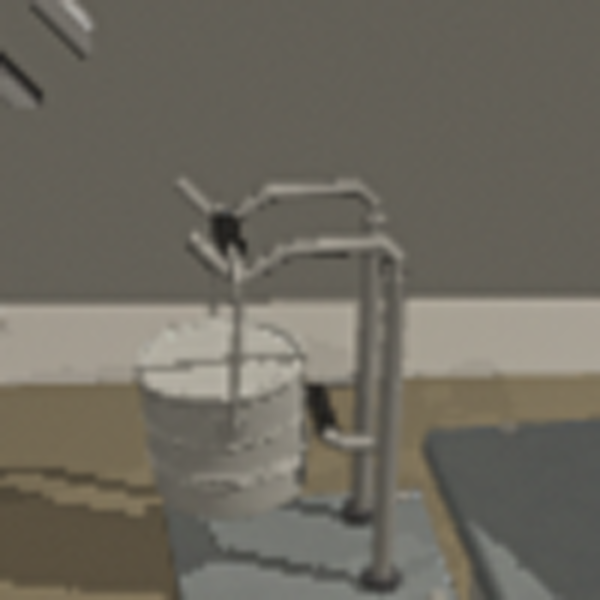

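View pics/s13.png

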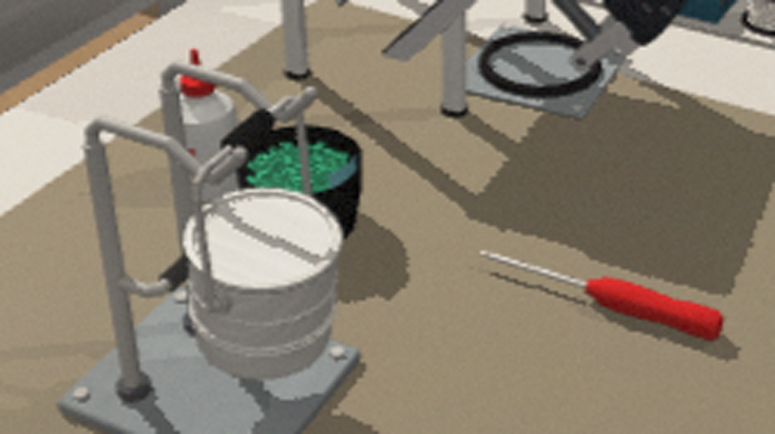

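```bash
python3 - <<'E'
from arc import *
d=camera("side");e=camera("scene")
print("grip",tri([e,d],[(150+247/3.1,180+131/3.1),(240+228/6,120+231/6)]))
# tilt: hinge boss & cross: fit rim centre vs. foot: lid rim extreme points
im0=d["image"]; print(proj(d,[[563,200,206.5]]),proj(e,[[563,200,206.5]]))
R=np.eye(3)
best=[]
for tilt in (-15,-10,-5,0,5):   # + = top towards +x
    t=np.radians(tilt); H=np.array([563,200,121.5]); ang=np.linspace(0,2*np.pi,72)
    M=Ro.from_euler('y',t).as_matrix()
    rim=H+(M@np.stack([46*np.cos(ang),46*np.sin(ang),17+0*ang])).T; ft=H+(M@np.stack([41*np.cos(ang),41*np.sin(ang),-60+0*ang])).T
    a=(proj(d,rim)-[240,120])*6;b=(proj(d,ft)-[240,120])*6
    print(tilt,"rim L",a[a[:,0].argmin()].round(),"R",a[a[:,0].argmax()].round(),"foot L",b[b[:,0].argmin()].round(),"R",b[b[:,0].argmax()].round(),"low",b[b[:,1].argmax()].round())
E
```

```text
grip [562.18986047 198.12811001 206.47139366]
[[277.89787308 158.49172898]] [[228.03917218 222.18724645]]
-15 rim L [134. 370.] R [303. 333.] foot L [182. 488.] R [328. 457.] low [226. 515.]
-10 rim L [135. 363.] R [308. 339.] foot L [171. 485.] R [320. 464.] low [228. 515.]
-5 rim L [137. 356.] R [311. 345.] foot L [160. 481.] R [311. 471.] low [225. 515.]
0 rim L [139. 349.] R [314. 351.] foot L [150. 476.] R [301. 477.] low [229. 515.]
5 rim L [142. 343.] R [317. 358.] foot L [141. 470.] R [291. 483.] low [225. 515.]
```

The grip measures about 2 mm from the seat and the canister tilts about 5°. Bystanders are in place and the robot is clear, so I'll hand in.

```bash
python3 -c "
from cell import *
print(read_state()['clock']); print(sign_off())"
```

```text
26.85
the job is handed in; nothing more can be done
None
```

The canister is hanging by its bail in the dips of both prongs, and I handed the job in at 26.9 s. `sign_off` reports no verdict.

I raised the bail to about 1.5 rad while the canister stood in its nest, then clamped the grip and lifted it out. I carried it over to the stand, lowered the bail into the dips, let go and backed away.

**Last checks:**
- **Position:** the grip triangulates to (562, 198, 206.5) mm, about 2 mm from the estimated seat.
- **Tilt:** the canister leans about 5°, top towards the robot, against a limit of 17°.
- **Motion:** it looked unchanged in the pictures before and after I backed away. I did not measure its speed.
- **Robot:** fingers are clear of everything, with about zero force on the wrist.
- **Bystanders:** the driver and bottle read as at the start, within the network's error. The cup read 17 mm off, but it was partly hidden and I never went near it, so I put that down to the measurement.

**What disagreed or went wrong:**
- **Fingertips:** the pictures showed them about 9 mm behind the reported TCP, not 22 mm ahead of it as stated. I worked from the pictures.
- **Bail raise:** on the first try, friction in the clamped grip tipped the canister back about 12°, within the 35° limit. I let it settle back, then raised the bail held loosely between the fingers.

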